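Load a spacer block into the presence-switch fixture

TASK

Load the beech block into the wooden fixture: draw the fixture's bolt fully open, lay the block flat in the open mouth end of the channel, lengthwise between the two rails and short of the metal bridge, then slide it along the channel under the bridge until its end has pushed the switch lever well in, up to or nearly up to the end stop. Then slide the bolt fully shut behind the block so that it is locked in, and leave the push block and the sanding block where they are.

Things in the scene. Friction and masses are not known exactly. Their poses are not given: they have to be found in the camera images.
- fixture: Fixed wooden loading fixture; its pose varies. Origin on the table below the channel's centre line, level with the bolt; z up, +x = feeding direction (from the mouth to the end stop). Plywood base 8 mm thick (its top is the channel floor), x -125 to 160, y -50 to 118 mm. Two rails along x (x -115 to 130), inner faces at y +-33, outer +-53, tops 26 mm above the table.
- channel_mouth (a point): Open mouth end of the channel, on its floor at the centre line: fixture x -115 mm, y 0, 8 mm above the table. The channel is 66 mm wide and open above, except under the bridge.
- bridge_mid (a point): Middle of the underside of the aluminium bridge over the channel: fixture x 70, y 0, 62 mm above the table. Roof x 53 to 87 mm, y +-50, top 70 mm above the table; legs on the rails at x 55 to 85.
- channel_end (a point): Foot of the end stop's face, at the channel's far end: fixture x 115, y 0, 8 mm above the table. The stop is a wood strip whose top is 22 mm above the table; behind it stands the grey switch body (x 119 to 157, y -47 to -15, 48 mm high).
- bolt (a joint): Steel slide bolt across the channel, 22 mm wide (fixture x +-11), 27 to 42 mm above the table. In m: 0 = shut (nose 5 mm past the centre line, barring the channel), 0.046 = fully open; it opens along fixture +y and clears the channel at 0.038. Friction 1 to 2 N, stays where left. Starts at 0 to 0.012. Runs on a bed (x +-18, y 53 to 109, 26 high), under a staple (y 41 to 51, top 47).
- bolt_knob (a point): Centre, 65 mm above the table, of the black upright round knob on the bolt: 16 mm diameter (18 mm for the top 8 mm), from 42 to 76 mm above the table. Moves with the bolt: fixture x 0, y 66 mm shut to 112 mm open.
- lever (a joint): Switch lever, vertical hinge at fixture x 122, y -30 mm: steel arm 45 mm long with an orange roller. In rad: 0 = free (roller reaches to x 93 mm), grows as it is pressed towards +x, about 0.5 when a block touches the end stop; the switch is pressed above 0.28 (block end at x 105 or more). Very light spring (under 0.5 N), it returns when released.
- lever_tip (a point): Centre of the lever's orange roller (10 mm diameter), 38 mm above the table; free at fixture x 98, y 8 mm.
- block: Loose beech block, 60 mm wide (its x), 97 mm long (its y), 46 mm high, 0.12 to 0.24 kg; origin at the centre of its underside, z up. Starts flat on the table, left or right of the fixture. Home: long axis along fixture x, end at or almost at the end stop (origin at fixture x 60 to 66 mm, y 0, 8 mm above the table); the bolt can shut behind it once its end is at x 108 or more.
- push_block: Bystander: wooden push block with raised handle, 70x160x67 mm, origin at the centre of its underside. Leave alone.
- sanding_block: Bystander: dark cork sanding block, 67x122x32 mm, origin at the centre of its underside. Leave alone.

How it is judged:
By the outcome, as a careful person would: the job done as asked, in the order asked, and still so for the second after the job is handed in, with the robot touching nothing.
It also fails if it takes over 72 s, if anything falls off the work surface, if the arm or the gripper's body presses on something with over 40 N, if the wrist force passes 120 N, or if a joint passes its speed limit or range.

ROBOT

A 7-joint arm with a two-finger parallel gripper is mounted at the origin on the work surface; the furniture and walls round the work are solid. World frame = base frame: x ahead of the robot, y to its left, z up, the work surface at z = 0. Lengths are in m, angles in rad, forces in N, time in s.
With the tool pointing down it reaches from about 0.4 to 0.875 m from the base axis. Payload 4.4 kg.
Tool frame: the origin (TCP) lies midway between the tips of the shut fingers; the grasp point (between the pads) lies 19 mm behind it; x points along the fingers, y is the direction in which the jaws open and shut, and the axes are right-handed (so a half turn about x gives the same grasp; the last joint's range is limited). The gripper opens to 85 mm and grips with 20 to 120 N. Pads are 22 mm wide; open, the fingers measure 114 mm over their backs; the gripper's body (76 mm by 85 mm) begins 54 mm behind the grasp point. The pads swing forward as they close: fully open they stand 13 mm farther back than shut.
Start: joints at [-1.218, 0.628, 0.038, 1.517, -0.027, 0.996, -0.02], TCP at [0.264, 0.594, 0.231] pointing down, gripper open.
Joint ranges: [-3.06, 3.06], [-0.37, 2.12], [-1.25, 1.32], [0.18, 2.47], [-1.1, 4.24], [0.23, 1.98], [-2.94, 2.94]. Speed limits (rad/s): [2.57, 2.57, 3.14, 3.14, 3.14, 3.14, 3.14].

INTERFACE

Orientations are given as [roll, pitch, yaw] about the fixed x, y, z axes, in that order (R = Rz(yaw) Ry(pitch) Rx(roll)).
In Python, from station import get_state, snapshot, workorder, find_in, regions_of gives the robot as it stands.
- The arm moves only by the tool jog_arm, never from a script. Its argument "moves" is a list of rows, each a list of 3 entries, a list of its own where there are three numbers: the opening, from 0 (shut) to 1 (fully open), then the shift along the tool's x, y, z in cm, then the turn about the tool's x in rad. A call has 1 to 10 rows; each row shifts and turns the pose as measured when the row begins, along the tool's axes as they then stand; what a row does not reach is not made up. A row lasts 1/8 s, in which the tool goes at most 62.5 mm and 10.7 degrees, less where a joint would pass 70% of its speed; a pose out of reach is approached as far as the arm can. A call is refused whole if a number of a shift passes 6.25 or a number of a turn 0.188, either way. A call with a gripper value outside its range is refused whole. The fingers move at their own pace and stop on an object; "grip_force" is the grip in N (left out, the last holds). Time passes only in rows, so rows that do not move let the fingers close. It gives the time, the measured TCP pose, the force and the opening at its end, in the units of the state.
- get_state(): the state, without advancing time (a new reading comes with each control period).
- snapshot(name): name is "scene" or "top" or "wrist"; returns a dict with "image" (480x640x3 uint8, red, green, blue), "intrinsics" (3x3 intrinsics, pixels), "dist" ([k1, k2, p1, p2, k3] as OpenCV has them; the pictures are not rectified), "origin" and "attitude" of the camera in the world; the wrist camera has in their place "mount" (4x4, takes a point from camera to tool coordinates, whose origin is the TCP and whose axes are the tool frame's). Camera axes: x right, y down, z forward; pixel columns grow to the right and rows downward; lengths in m; the calibration is good to about 2 mm. A picture is of the moment at which its call begins: read the wrist's pose just before it. There is no depth.
- workorder.close_job(): hands the job in, once; it reports no verdict.
Trained networks look in the newest picture that a camera, given by its name, has taken for a name from the list of things; names that differ only in an ending like _2 or _b are one class to them, and where a whole thing is asked for, a point or a joint stands for the part that bears it (a point fixed in the world has none). Each returns a list of dicts, best first, with "score" (0 to 1); they miss things now and then, are a little off and sometimes report something else, mostly with a low value. They report only what shows in the picture. A call takes as long as a camera call.
- find_in(camera, name): "uv" ([column, row] in pixels, amid what is visible of it).
- regions_of(camera, name): "pixels" (480x640 bool, what is visible of it) and "uv" ([column, row] in pixels, amid what is visible of it).
The state is a dict: "t": time; "joint_positions": joint angles; "dq": joint speeds; "tau": joint torques, N m; "ee_pos": TCP position; "tcp_rot": TCP orientation; "wrist_force": force on the tool from outside, world axes, zero at the start; "moment": the same for the moment, N m; "width": finger opening in m.
Only numpy, scipy, OpenCV 4.12 (cv2) and the standard library are available. Lean on these libraries where they do the work, as an engineer would, in place of code of your own. Each camera call takes 0.05 s, during which the arm holds its last target.

## Working session

There is one attempt and no reset: what is moved stays moved. The work goes in short steps, Python scripts to look and compute and a tool call to move; the robot and the scene stay as the last step left them, time stands still between calls to the robot, and variables do not carry over. Pictures are saved under pics/ and viewed, and the job is handed in when it is done.

Besides the shell and the picture viewer there is one more tool, called after "Emit:" as name(argument=value, ...), one argument or row to a line, values as JSON. jog_arm: Moves the arm, as the interface text tells. Its arguments: {"type":"object","properties":{"moves":{"type":"array"},"grip_force":{"type":"number"}},"required":["moves"]}

```bash
mkdir -p pics
cat > h.py <<'E'
import numpy as np, cv2
from station import get_state, snapshot, workorder, find_in, regions_of
from scipy.spatial.transform import Rotation as R
def save(n,f):
    s=snapshot(n); cv2.imwrite('pics/'+f,s['image'][:,:,::-1]); return s
E
python3 - <<'E'
from h import *
s=get_state()
for k,v in s.items(): print(k,np.round(v,4) if not isinstance(v,str) else v)
for n in ['scene','top','wrist']:
    s=save(n,n+'0.png')
    print(n,{k:np.round(v,4).tolist() for k,v in s.items() if k!='image'})
    for o in ['block','fixture','bolt_knob','lever_tip','push_block','sanding_block','bolt','bridge_mid']:
        try: print(o,[(np.round(d['uv'],1).tolist(),round(float(d['score']),2)) for d in find_in(n,o)[:3]])
        except Exception as e: print(o,e)
E
```

```text
t 0.0
joint_positions [-1.2178  0.6293  0.0385  1.5184 -0.027   0.9963 -0.02  ]
dq [-0.0006  0.0013  0.0012 -0.0011  0.0005 -0.001  -0.0006]
tau [ 1.20000e-03 -5.63421e+01  1.22640e+00 -1.93449e+01  1.10000e-02
  1.04000e-02  0.00000e+00]
ee_pos [0.2641 0.5932 0.2304]
tcp_rot [-1.5423  1.5689 -1.9611]
wrist_force [-0.0817 -0.7434 -0.7767]
moment [ 0.005  -0.0079  0.0097]
width 0.0851
scene {'intrinsics': [[585.3499, 0.0, 311.2183], [0.0, 585.3499, 241.1668], [0.0, 0.0, 1.0]], 'dist': [-0.1575, 0.0, 0.0, 0.0, 0.0], 'origin': [-0.0511, -1.0331, 1.1291], 'attitude': [-2.3835, -0.0192, -0.4833]}
block [([214.8, 165.3], 0.59)]
fixture [([320.6, 233.7], 0.95)]
bolt_knob [([327.8, 218.8], 0.54)]
lever_tip []
push_block [([450.6, 356.9], 0.71)]
sanding_block [([341.5, 329.4], 0.58), ([316.9, 235.4], 0.45)]
bolt [([327.2, 224.8], 0.74), ([321.6, 234.0], 0.2)]
bridge_mid [([324.6, 236.3], 0.61)]
top {'intrinsics': [[584.3917, 0.0, 311.973], [0.0, 584.3917, 238.3581], [0.0, 0.0, 1.0]], 'dist': [-0.0858, 0.0, 0.0, 0.0, 0.0], 'origin': [0.3062, -0.132, 1.6691], 'attitude': [-3.062, -0.0031, -1.5624]}
block [([158.6, 271.6], 0.94)]
fixture [([300.4, 214.9], 0.74), ([387.2, 261.7], 0.35)]
bolt_knob [([294.0, 213.9], 0.53)]
lever_tip [([296.7, 213.3], 0.25)]
push_block [([463.6, 195.2], 0.8), ([301.3, 214.0], 0.68)]
sanding_block []
bolt []
bridge_mid [([303.9, 214.4], 0.66)]
wrist {'intrinsics': [[405.0708, 0.0, 321.5028], [0.0, 405.0708, 239.5594], [0.0, 0.0, 1.0]], 'dist': [-0.0694, 0.0, 0.0, 0.0, 0.0], 'mount': [[0.0005, -0.2781, 0.9606, -0.1425], [1.0, -0.0004, -0.0007, -0.0002], [0.0006, 0.9606, 0.2781, -0.0721], [0.0, 0.0, 0.0, 1.0]]}
block [([79.2, 367.0], 0.89)]
fixture []
bolt_knob []
lever_tip []
push_block []
sanding_block []
bolt []
bridge_mid []
```

View pics/scene0.png

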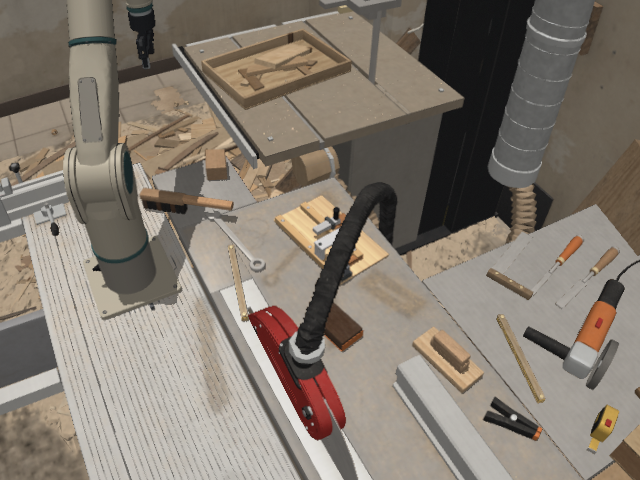

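View pics/top0.png

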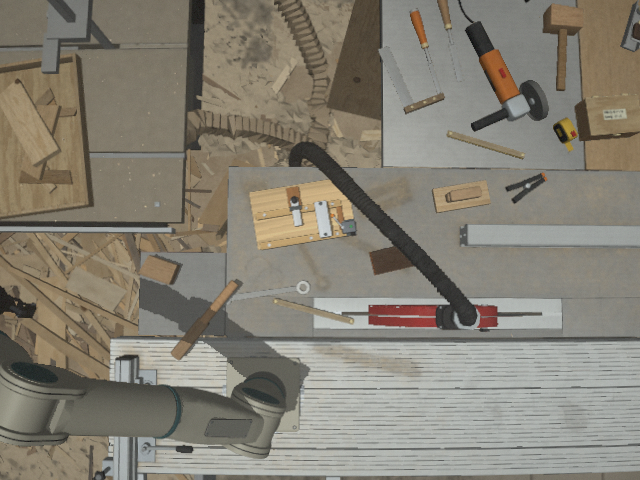

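View pics/wrist0.png

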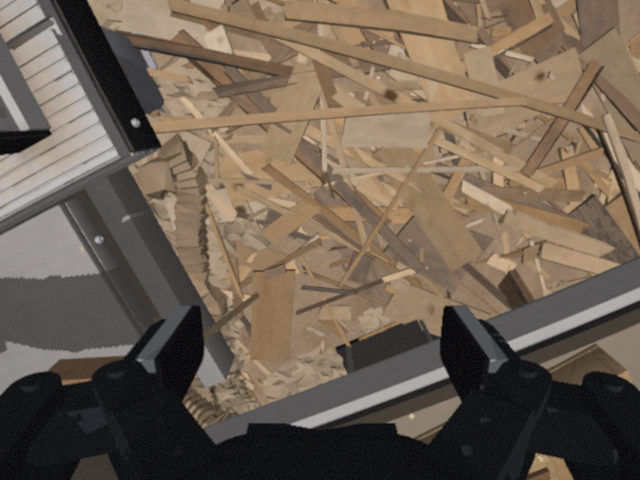

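Run:
```python
from h import *
im=cv2.imread('pics/top0.png')
cv2.imwrite('pics/topc.png',cv2.resize(im[160:290,130:370],None,fx=3.3,fy=3.3,interpolation=cv2.INTER_CUBIC))
im=cv2.imread('pics/scene0.png')
cv2.imwrite('pics/scenec.png',cv2.resize(im[130:300,190:400],None,fx=3.5,fy=3.5,interpolation=cv2.INTER_CUBIC))
```

```text
(no output)
```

View pics/topc.png

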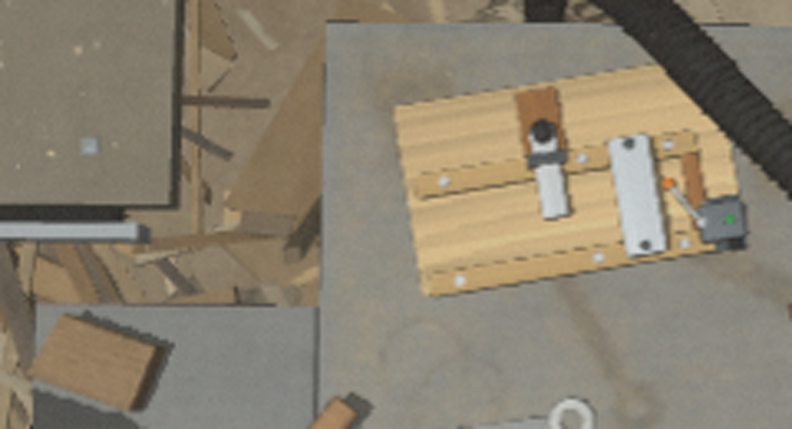

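View pics/scenec.png

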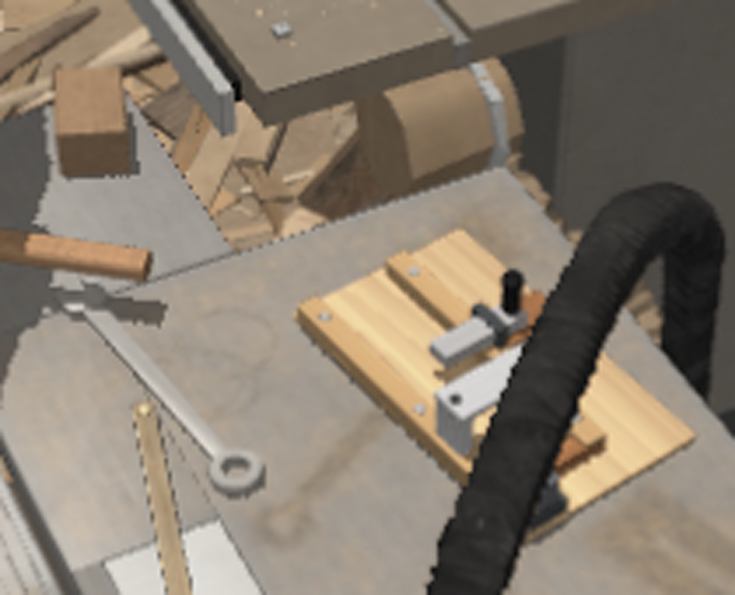

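```bash
cat >> h.py <<'E'
CAM={'scene':dict(K=[[585.3499,0,311.2183],[0,585.3499,241.1668],[0,0,1]],d=[-.1575,0,0,0,0],o=[-.0511,-1.0331,1.1291],a=[-2.3835,-.0192,-.4833]),
'top':dict(K=[[584.3917,0,311.973],[0,584.3917,238.3581],[0,0,1]],d=[-.0858,0,0,0,0],o=[.3062,-.132,1.6691],a=[-3.062,-.0031,-1.5624])}
def campose(n):
    c=CAM[n]; return np.array(c['K']),np.array(c['d']),np.array(c['o']),R.from_euler('xyz',c['a']).as_matrix()
def proj(n,P,cp=None):
    K,d,o,M=cp or campose(n); X=(np.atleast_2d(P)-o)@M
    return cv2.projectPoints(X.reshape(-1,1,3),np.zeros(3),np.zeros(3),K,d)[0].reshape(-1,2)
def ray(n,uv,z,cp=None):
    K,d,o,M=cp or campose(n)
    u=cv2.undistortPoints(np.array(uv,float).reshape(-1,1,2),K,d).reshape(-1,2)
    D=np.c_[u,np.ones(len(u))]@M.T
    return o+D*((z-o[2])/D[:,2])[:,None]
def wristpose():
    s=get_state(); w=snapshot('wrist'); T=np.eye(4);T[:3,:3]=R.from_euler('xyz',s['tcp_rot']).as_matrix();T[:3,3]=s['ee_pos']
    C=T@np.array(w['mount']); return w,(np.array(w['intrinsics']),np.array(w['dist']),C[:3,3],C[:3,:3])
def fixT(p,P): # p=x,y,yaw ; P in m fixture
    c,s=np.cos(p[2]),np.sin(p[2]); P=np.atleast_2d(P)
    return np.c_[p[0]+c*P[:,0]-s*P[:,1],p[1]+s*P[:,0]+c*P[:,1],P[:,2]]
E
python3 - <<'E'
from h import *
from scipy.optimize import least_squares
F=np.array([[-125,118,8],[-115,-53,26],[53,50,70],[87,50,70],[53,-50,70],[87,-50,70],[-115,53,26],[98,8,43],[0,66,76],[-11,-5,42],[11,-5,42]])/1000.
q=np.array([0]*8+[1]*3)
uv=np.array([[395,106],[433,297],[608,140],[645,133],[632,256],[667,248],[413,180],[667,184],[542,131],[545,218],[568,213]])/3.3+[130,160]
def f(p):
    P=F.copy();P[:,1]+=q*p[3]
    return (proj('top',fixT(p,P))-uv)
r=least_squares(lambda p:f(p).ravel(),[.45,-.1,-1.5,0],loss='soft_l1')
print(np.round(r.x,4)); print(np.round(f(r.x),1))
# scene check
uvs=np.array([[297,312],[512,275],[438,398],[432,350],[462,358]])/3.5+[190,130]
P=np.array([[-125,-50,8],[0,66+r.x[3]*1e3,76],[53,-50,70],[-11,-5+r.x[3]*1e3,42],[11,-5+r.x[3]*1e3,42]])/1000
print(np.round(proj('scene',fixT(r.x,P))-uvs,1))
# block
c=np.array([[62,315],[157,345],[133,412],[33,373]])/3.3+[130,160]
for z in(.046,):
    X=ray('top',c,z);print(X, np.linalg.norm(np.diff(X,axis=0),axis=1),X.mean(0))
c=np.array([[57,70],[120,68],[131,125],[60,125]])/3.5+[190,130]
X=ray('scene',c,.046);print(X, np.linalg.norm(np.diff(X,axis=0),axis=1),X.mean(0))
# hose: pts in top & scene
E
```

```text
[ 4.7520e-01 -9.7700e-02 -1.3909e+00  1.2000e-03]
[[-0.8  0.5]
 [ 0.3  0.2]
 [-0.2 -0.2]
 [ 0.8 -0.2]
 [-1.2  0.2]
 [ 0.4  0.5]
 [ 0.2 -1.1]
 [ 0.3 -0.3]
 [-0.2 -0.6]
 [-0.4  0.2]
 [ 0.4  0.4]]
[[-2.6  0.5]
 [-0.6  0.5]
 [-2.2 -1.8]
 [-1.9 -2.6]
 [-5.3 -0.1]]
[[0.3837943  0.31998107 0.046     ]
 [0.35923259 0.23806766 0.046     ]
 [0.30253916 0.25710991 0.046     ]
 [0.33442453 0.34344474 0.046     ]] [0.08551658 0.05980596 0.09203467] [0.34499764 0.28965084 0.046     ]
[[0.33737128 0.34094545 0.046     ]
 [0.38681531 0.31885018 0.046     ]
 [0.36647395 0.24259739 0.046     ]
 [0.31356385 0.26949199 0.046     ]] [0.05415637 0.07891932 0.05935316] [0.3510561  0.29297125 0.046     ]
```

Run:
```python
from h import *
# top hose centreline polyline
tl=np.array([[470,315],[450,287],[430,264],[405,240],[380,212],[357,187],[335,163],[315,150],[300,152]],float)
sl=np.array([[308,345],[314,325],[320,300],[330,270],[340,245],[350,220],[360,200],[372,190],[385,195],[389,215],[390,235]],float)
def dense(l,n=40):
    return np.concatenate([np.linspace(l[i],l[i+1],n) for i in range(len(l)-1)])
T=dense(tl);
for uv in sl:
    zs=np.linspace(0,.8,401)
    P=np.concatenate([ray('scene',uv,z) for z in zs])
    pt=proj('top',P)
    d=np.linalg.norm(pt[:,None]-T[None],axis=2).min(1)
    i=d.argmin();print(uv,np.round(P[i],3),round(d[i],1))
```

```text
[308. 345.] [ 0.23  -0.522  0.242] 2.3
[314. 325.] [ 0.25  -0.506  0.272] 0.3
[320. 300.] [ 0.274 -0.482  0.302] 0.2
[330. 270.] [ 0.313 -0.446  0.326] 0.2
[340. 245.] [ 0.356 -0.406  0.334] 0.2
[350. 220.] [ 0.409 -0.352  0.328] 0.3
[360. 200.] [ 0.46  -0.307  0.324] 0.1
[372. 190.] [ 0.522 -0.259  0.288] 0.2
[385. 195.] [ 0.601 -0.207  0.2  ] 0.1
[389. 215.] [ 0.689 -0.126  0.026] 0.0
[390. 235.] [ 0.63  -0.214  0.056] 0.2
```

```bash
cat >> h.py <<'E'
FP=np.array([.4752,-.0977,-1.3909])
def goto(x,y,z,zdir=None,ydir=None):
    """report delta in tool cm and turn to have tool z along world angle zdir"""
    s=get_state();M=R.from_euler('xyz',s['tcp_rot']).as_matrix()
    d=M.T@(np.array([x,y,z])-s['ee_pos'])*100
    az=np.arctan2(M[1,2],M[0,2])
    print('pos',np.round(s['ee_pos'],4),'zang',round(az,3),'yang',round(np.arctan2(M[1,1],M[0,1]),3),'xax',np.round(M[:,0],3),'w',round(s['width'],4),'t',s['t'],'F',np.round(s['wrist_force'],1),'q',np.round(s['joint_positions'],2))
    print('delta cm (current axes)',np.round(d,2))
    if zdir is not None:
        t=(zdir-az+np.pi)%(2*np.pi)-np.pi; print('turn about world z',round(t,3),'=> about tool x',round(-t,3), 'delta after turn', np.round(R.from_euler('x',t).as_matrix()@d,2))
E
python3 - <<'E'
from h import *
print('knob',fixT(FP,[0,.067,.065]),'mouth dir',FP[2]+np.pi)
for px in ([185,225],[175,230],[185,0]): print([np.round(ray('top',px,z),3) for z in(0,.2,.3)])
goto(*fixT(FP,[-.0,.067,.25])[0],zdir=FP[2])
goto(.345,.29,.2,zdir=-1.25)
E
```

```text
knob [[ 0.54111877 -0.08571185  0.065     ]] mouth dir 1.750692653589793
[array([[0.475, 0.23 , 0.   ]]), array([[0.455, 0.187, 0.2  ]]), array([[0.445, 0.165, 0.3  ]])]
[array([[0.46 , 0.259, 0.   ]]), array([[0.442, 0.212, 0.2  ]]), array([[0.432, 0.188, 0.3  ]])]
[array([[1.158, 0.253, 0.   ]]), array([[1.056, 0.207, 0.2  ]]), array([[1.005, 0.184, 0.3  ]])]
pos [0.2643 0.5939 0.2313] zang -0.419 yang 1.152 xax [-0.  0. -1.] w 0.0849 t 1.35 F [-0.3 -0.5 -0.5] q [-1.22  0.63  0.04  1.52 -0.03  1.   -0.02]
delta cm (current axes) [ -1.87 -50.83  52.93]
turn about world z -0.972 => about tool x 0.972 delta after turn [-1.87 15.07 71.81]
pos [0.2643 0.5939 0.2313] zang -0.419 yang 1.152 xax [-0.  0. -1.] w 0.0849 t 1.35 F [-0.3 -0.5 -0.5] q [-1.22  0.63  0.04  1.52 -0.03  1.   -0.02]
delta cm (current axes) [  3.13 -24.48  19.73]
turn about world z -0.831 => about tool x 0.831 delta after turn [ 3.13 -1.92 31.38]
```

Run:
```python
from h import *
for z in np.arange(-.1,.41,.1):
    P=ray('scene',[[262,160],[255,158],[462,102]],z); print(round(z,1),np.round(P,3).tolist(),np.round(proj('top',P),0).tolist())
```

```text
-0.1 [[0.537, 0.391, -0.1], [0.521, 0.411, -0.1], [1.376, 0.381, -0.1]] [[141.0, 208.0], [134.0, 213.0], [155.0, -48.0]]
0.0 [[0.489, 0.275, 0.0], [0.474, 0.293, 0.0], [1.26, 0.266, 0.0]] [[170.0, 220.0], [163.0, 225.0], [182.0, -31.0]]
0.1 [[0.441, 0.159, 0.1], [0.428, 0.176, 0.1], [1.144, 0.151, 0.1]] [[203.0, 234.0], [197.0, 239.0], [213.0, -12.0]]
0.2 [[0.394, 0.043, 0.2], [0.381, 0.058, 0.2], [1.028, 0.036, 0.2]] [[241.0, 250.0], [235.0, 254.0], [249.0, 10.0]]
0.3 [[0.346, -0.073, 0.3], [0.335, -0.059, 0.3], [0.912, -0.079, 0.3]] [[285.0, 268.0], [279.0, 273.0], [291.0, 36.0]]
0.4 [[0.298, -0.189, 0.4], [0.288, -0.177, 0.4], [0.796, -0.194, 0.4]] [[336.0, 289.0], [331.0, 294.0], [340.0, 67.0]]
```

Emit:
jog_arm(
  moves=[
    [1,[-0.5,-3,4],0.186],
    [1,[-0.5,-3,4],0.186],
    [1,[-0.5,-3,4],0.186],
    [1,[-0.5,-3,4],0.186],
    [1,[-0.5,-3,4],0.186],
    [1,[0,0,0],0],
  ],
)

```text
t: 2.1
ee_pos: [0.2961, 0.3481, 0.2562]
tcp_rot: [3.119, 1.568, 1.756]
wrist_force: [-0.7, 1.3, -0.3]
width: 0.0853
```

Run:
```python
from h import *
goto(*fixT(FP,[-.08,.03,.27])[0],zdir=FP[2])
w,cp=wristpose(); cv2.imwrite('pics/w1.png',w['image'][:,:,::-1])
B=np.array([.345,.29]);
print(find_in('wrist','block'))
```

```text
pos [0.2961 0.3481 0.2562] zang -1.363 yang 0.207 xax [-0.001  0.003 -1.   ] w 0.0853 t 2.1 F [-0.7  1.3 -0.3] q [-1.17  0.33  0.32  2.01 -0.14  0.82 -0.56]
delta cm (current axes) [-1.5  11.57 39.39]
turn about world z -0.027 => about tool x 0.027 delta after turn [-1.5  12.65 39.06]
[]
```

View pics/w1.png

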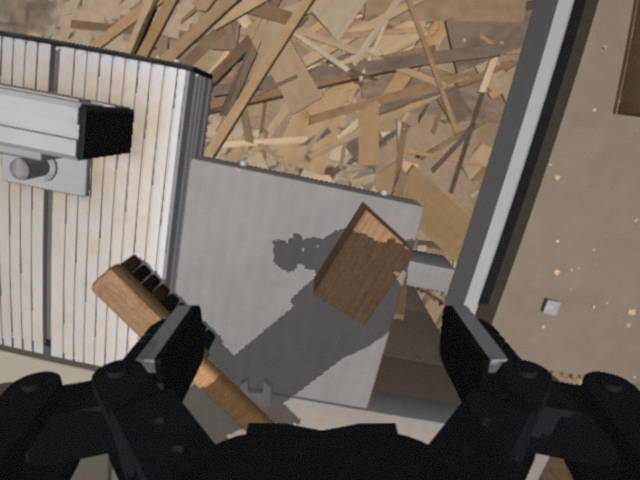

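Run:
```python
from h import *
w,cp=wristpose()
im=w['image'][180:350,270:450,::-1]
cv2.imwrite('pics/w1c.png',cv2.resize(im,None,fx=4,fy=3.5,interpolation=cv2.INTER_CUBIC))
```

```text
(no output)
```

View pics/w1c.png

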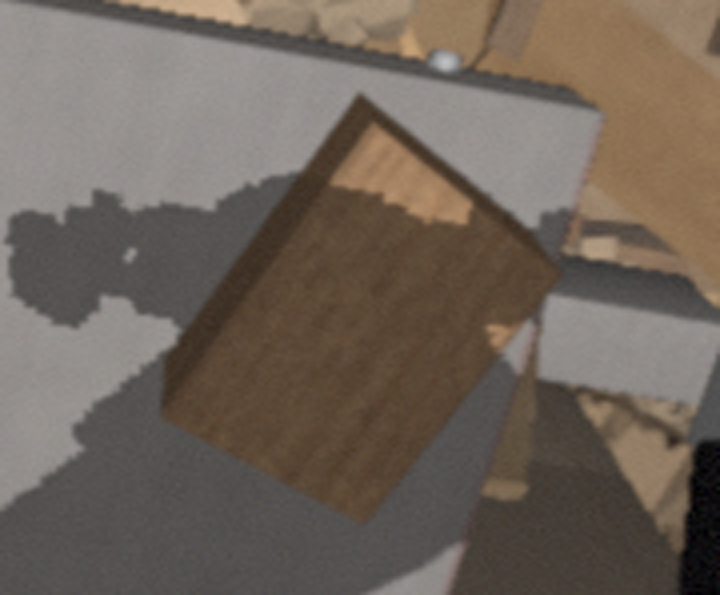

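Run:
```python
from h import *
w,cp=wristpose()
c=np.array([[374,118],[558,275],[362,522],[163,412]])/[4,3.5]+[270,180]
for z in (.046,.04):
    X=ray('w',c,z,cp);print(np.round(X,4).tolist(),np.linalg.norm(np.roll(X,-1,0)-X,axis=1).round(4),X.mean(0))
print(np.round(ray('w',np.array([[360,95]])/[4,3.5]+[270,180],0,cp),4))
a=X[0]+X[1]-X[2]-X[3]; print('long axis ang',np.arctan2(a[1],a[0]))
```

```text
[[0.334, 0.3553, 0.046], [0.3857, 0.3233, 0.046], [0.3586, 0.2436, 0.046], [0.3047, 0.266, 0.046]] [0.0607 0.0841 0.0584 0.094 ] [0.34574928 0.29705321 0.046     ]
[[0.3349, 0.3541, 0.04], [0.3875, 0.3216, 0.04], [0.36, 0.2406, 0.04], [0.3051, 0.2634, 0.04]] [0.0618 0.0855 0.0594 0.0956] [0.34686397 0.29493747 0.04      ]
[[0.336  0.3524 0.    ]]
long axis ang 1.2486481598070696
```

Emit:
jog_arm(
  moves=[
    [1,[-0.2,1.7,5.7],0.025],
    [1,[-0.2,1.7,5.7],0],
    [1,[-0.2,1.7,5.7],0],
    [1,[-0.2,1.7,5.7],0],
    [1,[-0.2,1.7,5.7],0],
    [1,[-0.2,1.7,5.7],0],
    [1,[-0.2,1.7,5.7],0],
    [1,[0,0,0],0],
    [1,[0,0,0],0],
  ],
)

```text
t: 3.42
ee_pos: [0.5092, -0.0134, 0.2661]
tcp_rot: [1.993, 1.56, 0.636]
wrist_force: [-0.4, 0.4, -0.9]
width: 0.0851
```

Run:
```python
from h import *
w,cp=wristpose(); cv2.imwrite('pics/w2.png',w['image'][:,:,::-1])
goto(*fixT(FP,[0,.067,.15])[0],zdir=FP[2])
for o in ['bolt_knob','lever_tip','bridge_mid','bolt']: print(o,[(d['uv'],d['score']) for d in find_in('wrist',o)[:2]])
F=np.array([[-125,118,8],[-115,-53,26],[53,50,70],[87,50,70],[53,-50,70],[87,-50,70],[-115,53,26],[98,8,43],[0,67,76],[-11,-4,42],[11,-4,42]])/1000.
print(np.round(proj('w',fixT(FP,F),cp)))
```

```text
pos [ 0.5092 -0.0137  0.2663] zang -1.357 yang 0.214 xax [ 0.009  0.006 -1.   ] w 0.0854 t 3.475 F [ 0.9 -0.5 -0. ] q [-0.32  0.4   0.42  1.88 -0.21  0.9   0.41]
delta cm (current axes) [11.61  1.47  7.76]
turn about world z -0.034 => about tool x 0.034 delta after turn [11.61  1.73  7.71]
bolt_knob [([307.7, 277.3], 0.57)]
lever_tip [([254.5, 377.2], 0.48), ([299.9, 270.8], 0.4)]
bridge_mid [([306.0, 278.1], 0.63), ([301.4, 268.4], 0.61)]
bolt [([303.9, 279.9], 0.76)]
[[393. 151.]
 [213. 158.]
 [318. 345.]
 [317. 376.]
 [212. 342.]
 [214. 373.]
 [327. 161.]
 [276. 369.]
 [339. 297.]
 [264. 270.]
 [264. 291.]]
```

View pics/w2.png

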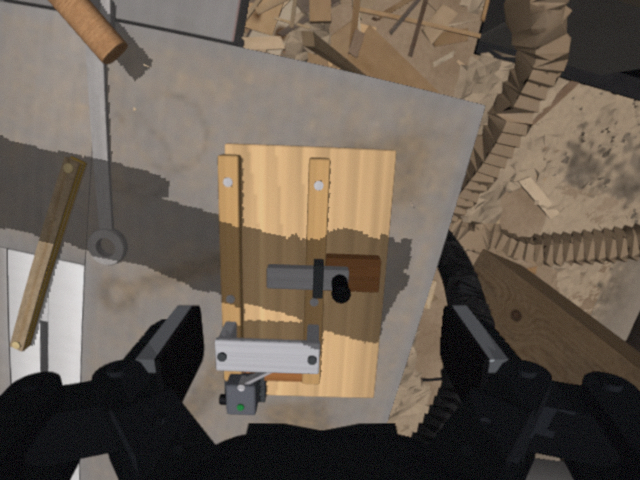

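Run:
```python
from h import *
im=cv2.imread('pics/w2.png')
cv2.imwrite('pics/w2c.png',cv2.resize(im[135:415,200:410],None,fx=2.1*1.0,fy=2.1,interpolation=cv2.INTER_CUBIC))
cv2.imwrite('pics/w2d.png',cv2.resize(im[240:390,205:390],None,fx=4,fy=4,interpolation=cv2.INTER_CUBIC))
```

```text
(no output)
```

View pics/w2d.png

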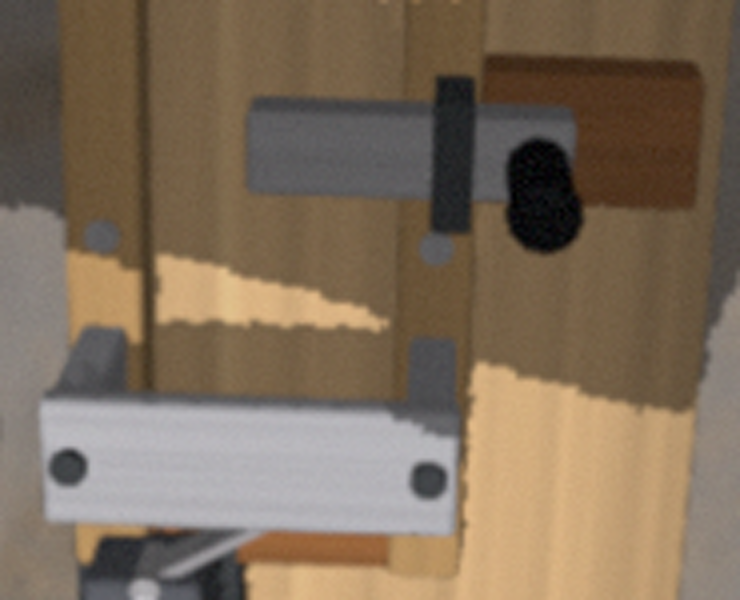

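View pics/w2c.png

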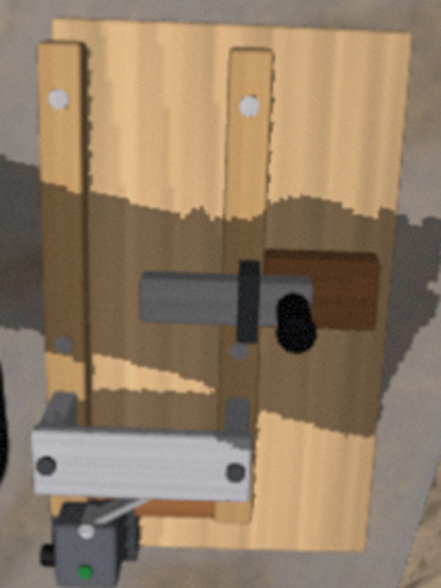

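Run:
```python
from h import *
from scipy.optimize import least_squares
w,cp=wristpose()
A=[([0,66,76],1,(544,214),4),([-11,-5,42],1,(249,110),4),([11,-5,42],1,(248,190),4),([53,-50,70],0,(42,402),4),([53,50,70],0,(458,412),4),([87,-50,70],0,(47,520),4),([87,50,70],0,(456,533),4),
([-125,118,8],0,(411,33),2.1),([160,118,8],0,(362,549),2.1),([-115,-53,26],0,(40,43),2.1),([-115,53,26],0,(271,50),2.1)]
F=np.array([a[0] for a in A])/1e3;q=np.array([a[1] for a in A])
uv=np.array([np.array(a[2])/a[3]+([205,240] if a[3]==4 else [200,135]) for a in A])
def f(p):
    P=F.copy();P[:,1]+=q*p[3]; return proj('w',fixT(p,P),cp)-uv
r=least_squares(lambda p:f(p).ravel(),[*FP,0.001],loss='soft_l1')
print(np.round(r.x,4)); print(np.round(f(r.x),1).tolist())
FPn=r.x
k=fixT(FPn,[0,.066+r.x[3],.072])[0]; print(k)
goto(k[0],k[1],.2,zdir=FPn[2])
```

```text
[ 4.7660e-01 -9.4300e-02 -1.3941e+00  1.2000e-03]
[[0.9, 1.0], [-0.5, -0.2], [-0.3, 1.0], [-1.1, -0.9], [0.8, 0.0], [-0.8, 0.6], [-0.0, 0.7], [0.5, -1.3], [1.8, 1.1], [-2.7, -0.9], [0.8, -0.3]]
[ 0.54284089 -0.08248577  0.072     ]
pos [ 0.5085 -0.0131  0.2668] zang -1.356 yang 0.215 xax [ 0.01   0.007 -1.   ] w 0.0855 t 3.725 F [ 0.8  0.3 -0.6] q [-0.32  0.4   0.42  1.88 -0.21  0.9   0.41]
delta cm (current axes) [6.67 1.8  7.54]
turn about world z -0.039 => about tool x 0.039 delta after turn [6.67 2.09 7.47]
```

Emit:
jog_arm(
  moves=[
    [0.7,[3,0.7,2.5],0.037],
    [0.7,[4,0.7,2.5],0],
    [0.7,[4,0.6,2.4],0],
    [0.7,[3,0,0],0],
    [0.7,[0,0,0],0],
  ],
)

```text
t: 4.35
ee_pos: [0.5469, -0.0771, 0.1245]
tcp_rot: [1.943, 1.554, 0.559]
wrist_force: [-0.3, -0.9, 0.6]
width: 0.0599
```

```bash
sed -i 's/^FP=.*/FP=np.array([.4762,-.0955,-1.393])/' h.py
python3 - <<'E'
from h import *
w,cp=wristpose(); cv2.imwrite('pics/w3.png',w['image'][:,:,::-1])
k=fixT(FP,[0,.067,.076])[0];print(k, proj('w',k,cp), find_in('wrist','bolt_knob')[:1])
goto(k[0],k[1],.051,zdir=FP[2])
E
```

```text
[ 0.5421438  -0.08365031  0.076     ] [[311.39913772 280.90379154]] [{'uv': [258.7, 254.0], 'score': 0.69}]
pos [ 0.5489 -0.0778  0.1269] zang -1.384 yang 0.187 xax [ 0.02   0.008 -1.   ] w 0.0595 t 4.45 F [ 0.3 -0.1 -0. ] q [-0.11  0.65  0.32  1.91 -0.35  0.62  0.62]
delta cm (current axes) [ 7.57 -0.93  0.48]
turn about world z -0.009 => about tool x 0.009 delta after turn [ 7.57 -0.92  0.49]
```

View pics/w3.png

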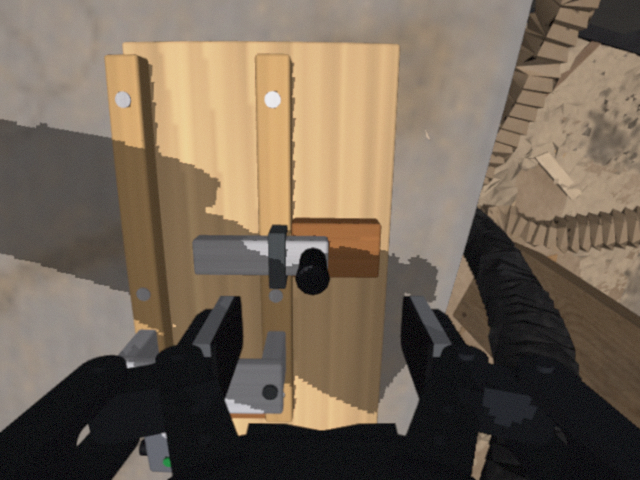

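Emit:
jog_arm(
  moves=[
    [0.6,[1,-0.9,0.5],0],
    [0.6,[2.2,0,0],0],
    [0.6,[2.2,0,0],0],
    [0.6,[1.5,0,0],0],
    [0.6,[0,0,0],0],
  ],
)

```text
t: 5.08
ee_pos: [0.5444, -0.0846, 0.0609]
tcp_rot: [1.602, 1.54, 0.221]
wrist_force: [0.5, -0.3, -0.7]
width: 0.0513
```

Run:
```python
from h import *
w,cp=wristpose(); cv2.imwrite('pics/w4.png',w['image'][:,:,::-1])
k=fixT(FP,[0,.067,.076])[0]
goto(k[0],k[1],.051,zdir=FP[2])
```

```text
pos [ 0.5448 -0.0848  0.0615] zang -1.382 yang 0.189 xax [ 0.031  0.006 -1.   ] w 0.0515 t 5.125 F [0.1 0.2 0. ] q [-0.05  0.74  0.24  1.96 -0.41  0.45  0.69]
delta cm (current axes) [ 1.04 -0.27 -0.16]
turn about world z -0.011 => about tool x 0.011 delta after turn [ 1.04 -0.27 -0.16]
```

View pics/w4.png

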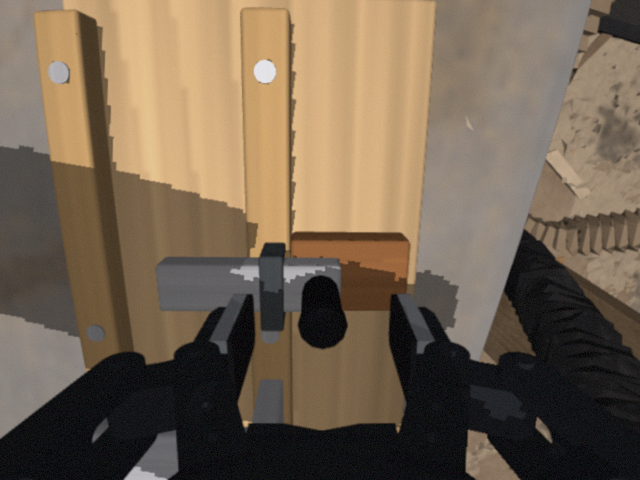

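Emit:
jog_arm(
  moves=[
    [0.6,[1.0,-0.2,-0.1],0],
    [0.15,[0,0,0],0],
    [0,[0,0,0],0],
    [0,[0,0,0],0],
    [0,[0,0,0],0],
  ],
  grip_force=25,
)

```text
t: 5.75
ee_pos: [0.5443, -0.0843, 0.0525]
tcp_rot: [1.546, 1.536, 0.164]
wrist_force: [0.4, 0.9, -1.9]
width: 0.0164
```

Emit:
jog_arm(
  moves=[
    [0,[0,1.2,0],0],
    [0,[0,1.2,0],0],
    [0,[0,1.0,0],0],
    [0,[0,0.8,0],0],
    [0,[0,0,0],0],
  ],
)

```text
t: 6.38
ee_pos: [0.5875, -0.0768, 0.0526]
tcp_rot: [1.513, 1.539, 0.131]
wrist_force: [1.2, -0.7, -4.1]
width: 0.0168
```

Run:
```python
from h import *
k=fixT(FP,[0,.112,.076])[0]
goto(k[0],k[1],.051,zdir=FP[2])
```

```text
pos [ 0.5875 -0.0768  0.0526] zang -1.382 yang 0.189 xax [ 0.032  0.004 -0.999] w 0.0168 t 6.375 F [ 1.2 -0.7 -4.1] q [-0.08  0.8   0.26  1.85 -0.41  0.51  0.65]
delta cm (current axes) [ 0.16 -0.09 -0.13]
turn about world z -0.011 => about tool x 0.011 delta after turn [ 0.16 -0.09 -0.13]
```

Emit:
jog_arm(
  moves=[
    [0,[0,0.3,0],0],
    [0,[0,0.2,0],0],
  ],
)

```text
t: 6.62
ee_pos: [0.5896, -0.0764, 0.0524]
tcp_rot: [1.551, 1.544, 0.168]
wrist_force: [-5.8, -3.5, 0.1]
width: 0.0161
```

Emit:
jog_arm(
  moves=[
    [0.6,[0,0,0],0],
    [0.6,[0,0,0],0],
    [0.6,[-2,0,0],0],
    [0.6,[-4,0,0],0],
    [0.6,[-4.5,0,-1],0],
    [0.8,[-4.5,0,-2],0],
    [0.8,[0,0,0],0],
  ],
)

```text
t: 7.5
ee_pos: [0.584, -0.0456, 0.2151]
tcp_rot: [1.557, 1.53, 0.175]
wrist_force: [-0.0, -0.1, -0.5]
width: 0.0689
```

Run:
```python
from h import *
w,cp=wristpose(); cv2.imwrite('pics/w5.png',w['image'][:,:,::-1])
k=fixT(FP,[0,.112,.076])[0]; print(proj('w',k,cp))
goto(.346,.294,.2,zdir=1.249-np.pi)
goto(.346,.294,.2,zdir=1.249)
```

```text
[[311.52074297 265.27093776]]
pos [ 0.5829 -0.0465  0.2134] zang -1.384 yang 0.187 xax [ 0.037  0.006 -0.999] w 0.0682 t 7.55 F [-0.5 -0.8  0.8] q [-0.22  0.57  0.4   1.77 -0.3   0.83  0.51]
delta cm (current axes) [  0.68 -16.98 -37.87]
turn about world z -0.509 => about tool x 0.509 delta after turn [  0.68 -33.28 -24.79]
pos [ 0.5829 -0.0465  0.2134] zang -1.384 yang 0.187 xax [ 0.037  0.006 -0.999] w 0.0682 t 7.55 F [-0.5 -0.8  0.8] q [-0.22  0.57  0.4   1.77 -0.3   0.83  0.51]
delta cm (current axes) [  0.68 -16.98 -37.87]
turn about world z 2.633 => about tool x -2.633 delta after turn [ 0.68 33.28 24.79]
```

View pics/w5.png

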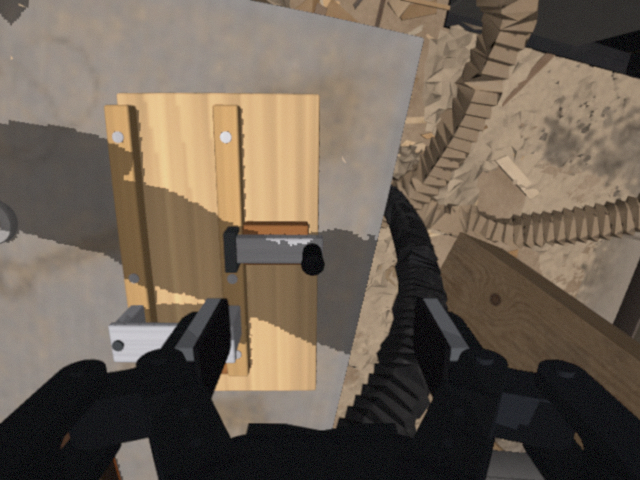

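Emit:
jog_arm(
  moves=[
    [0.9,[0,-2.7,-5],0.17],
    [0.9,[0,-3.2,-4.8],0.17],
    [1,[0,-3.8,-4.4],0.169],
    [1,[0,-4.7,-3.5],0],
    [1,[0,-4.7,-3.5],0],
    [1,[0,-4.7,-3.5],0],
    [1,[0,-4.7,-3.5],0],
    [1,[0,0,0],0],
  ],
)

```text
t: 8.55
ee_pos: [0.3479, 0.295, 0.2033]
tcp_rot: [1.936, 1.534, 0.019]
wrist_force: [0.5, -0.5, -0.5]
width: 0.0854
```

Run:
```python
from h import *
w,cp=wristpose(); cv2.imwrite('pics/w6.png',w['image'][:,:,::-1])
goto(.346,.294,.15,zdir=1.249-np.pi)
r=regions_of('wrist','block'); print([(d['uv'],d['score'],d['pixels'].sum()) for d in r[:2]])
c=R.from_euler('z',1.249-np.pi/2).as_matrix()
P=np.array([[30,48.5,0],[30,-48.5,0],[-30,-48.5,0],[-30,48.5,0]])/1e3@c.T+[.346,.294,.046]
print(np.round(proj('w',P,cp)))
```

```text
pos [0.3497 0.2926 0.2036] zang -1.921 yang -0.351 xax [ 0.038 -0.    -0.999] w 0.0856 t 8.6 F [0.4 0.1 1.1] q [-1.23  0.45  0.63  2.11 -0.39  0.67 -0.69]
delta cm (current axes) [ 5.34 -0.58  0.07]
turn about world z 0.029 => about tool x -0.029 delta after turn [ 5.34 -0.58  0.05]
[([312.6, 214.7], 0.84, np.int64(9503))]
[[353. 158.]
 [354. 282.]
 [279. 284.]
 [272. 160.]]
```

View pics/w6.png

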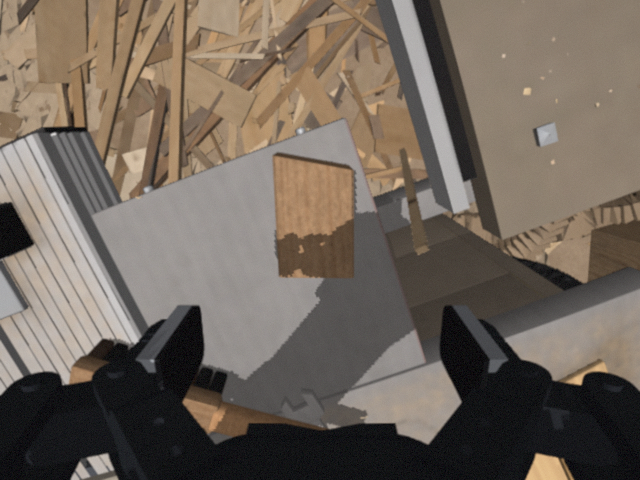

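Run:
```python
from h import *
im=cv2.imread('pics/w6.png')
cv2.imwrite('pics/w6c.png',cv2.resize(im[140:290,255:375],None,fx=5,fy=4,interpolation=cv2.INTER_CUBIC))
```

```text
(no output)
```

View pics/w6c.png

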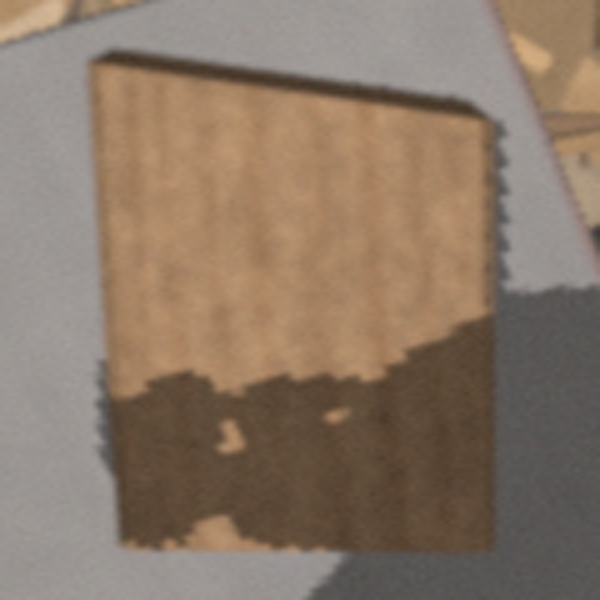

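Run:
```python
from h import *
w,cp=wristpose()
c=np.array([[92,64],[493,122],[494,551],[121,549]])/[5,4]+[255,140]
X=ray('w',c,.046,cp);print(np.round(X,4).tolist(),np.linalg.norm(np.roll(X,-1,0)-X,axis=1).round(4))
a=X[0]-X[3];b=X[1]-X[2];e=X[2]-X[3]; print([np.arctan2(v[1],v[0]) for v in (a,b,e)])
L=(X[0]+X[3])/2;Rr=(X[1]+X[2])/2
d=a/np.linalg.norm(a)+b/np.linalg.norm(b);d/=np.linalg.norm(d)
c0=(X[2]+X[3])/2+d*.0485; print('centre',c0,'ang',np.arctan2(d[1],d[0]))
goto(c0[0],c0[1],.02,zdir=np.arctan2(d[1],d[0])-np.pi)
```

```text
[[0.3391, 0.3479, 0.046], [0.3905, 0.3173, 0.046], [0.3629, 0.2373, 0.046], [0.3079, 0.259, 0.046]] [0.0599 0.0846 0.0591 0.0941]
[np.float64(1.2336811651783888), np.float64(1.2382585054743571), np.float64(-0.376228740082486)]
centre [0.35135763 0.29396925 0.046     ] ang 1.235969835326373
pos [0.3519 0.2901 0.204 ] zang -1.928 yang -0.357 xax [ 0.039 -0.    -0.999] w 0.0855 t 8.7 F [0.2 0.5 0.4] q [-1.23  0.45  0.64  2.11 -0.39  0.67 -0.69]
delta cm (current axes) [18.39 -0.86 -0.1 ]
turn about world z 0.022 => about tool x -0.022 delta after turn [18.39 -0.85 -0.12]
```

Emit:
jog_arm(
  moves=[
    [1,[3,-0.8,-0.1],-0.022],
    [1,[4,0,0],0],
    [1,[4,0,0],0],
    [1,[0,0,0],0],
  ],
)

```text
t: 9.2
ee_pos: [0.3558, 0.2877, 0.0925]
tcp_rot: [1.91, 1.527, -0.011]
wrist_force: [0.2, -0.1, 0.1]
width: 0.0854
```

Run:
```python
from h import *
goto(.3513,.294,.021,zdir=1.236-np.pi)
w,cp=wristpose(); cv2.imwrite('pics/w7.png',w['image'][:,:,::-1])
c=R.from_euler('z',1.236-np.pi/2).as_matrix()
P=np.array([[30,48.5,0],[30,-48.5,0],[-30,-48.5,0],[-30,48.5,0]])/1e3@c.T+[.3513,.294,.046]
print(np.round(proj('w',P,cp)))
```

```text
pos [0.3558 0.2877 0.0925] zang -1.92 yang -0.35 xax [ 0.044 -0.    -0.999] w 0.0854 t 9.2 F [ 0.2 -0.1  0.1] q [-1.04  0.63  0.4   2.2  -0.59  0.37 -0.51]
delta cm (current axes) [ 7.12 -0.93 -0.33]
turn about world z 0.015 => about tool x -0.015 delta after turn [ 7.12 -0.93 -0.34]
[[370. 162.]
 [367. 348.]
 [253. 352.]
 [241. 165.]]
```

View pics/w7.png

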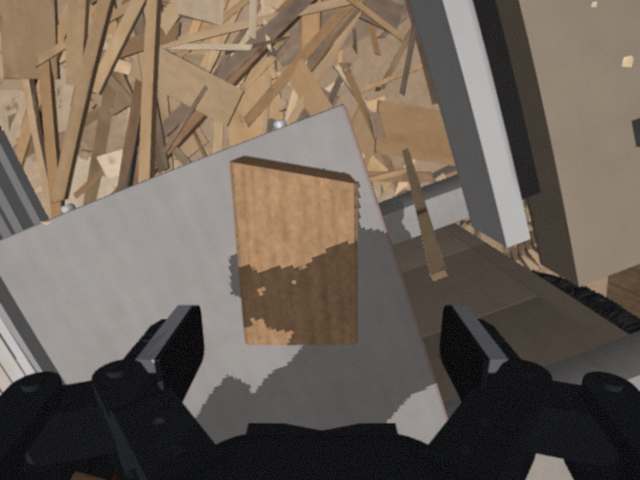

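Run:
```python
from h import *
w,cp=wristpose()
X=ray('w',[[234,163],[356,182],[356,343],[246,345]],.046,cp)
print(np.round(X,4).tolist(),np.linalg.norm(np.roll(X,-1,0)-X,axis=1).round(4))
a=X[0]-X[3];b=X[1]-X[2];d=a+b;d/=np.linalg.norm(d);an=np.arctan2(d[1],d[0])
c0=(X[2]+X[3])/2+d*.0485;print(c0,an)
goto(c0[0],c0[1],.021,zdir=an-np.pi)
```

```text
[[0.3373, 0.3522, 0.046], [0.3877, 0.3239, 0.046], [0.3603, 0.2432, 0.046], [0.3057, 0.2633, 0.046]] [0.0578 0.0853 0.0581 0.0943]
[0.34893899 0.29906081 0.046     ] 1.2358426036948238
pos [0.3571 0.2893 0.0947] zang -1.919 yang -0.349 xax [ 0.048  0.003 -0.999] w 0.0855 t 9.3 F [0.4 0.6 0.1] q [-1.04  0.63  0.41  2.2  -0.59  0.38 -0.51]
delta cm (current axes) [ 7.33 -1.43 -0.5 ]
turn about world z 0.013 => about tool x -0.013 delta after turn [ 7.33 -1.42 -0.51]
```

Emit:
jog_arm(
  moves=[
    [1,[0.5,-1.3,-0.4],-0.013],
    [1,[2.5,0,0],0],
    [1,[2.5,0,0],0],
    [1,[1.2,0,0],0],
    [1,[0,0,0],0],
  ],
)

```text
t: 9.93
ee_pos: [0.3498, 0.3043, 0.0313]
tcp_rot: [2.142, 1.515, 0.241]
wrist_force: [0.6, 0.1, 1.0]
width: 0.0855
```

Run:
```python
from h import *
goto(.349,.298,.022,zdir=1.236-np.pi)
w,cp=wristpose(); cv2.imwrite('pics/w8.png',w['image'][:,:,::-1])
```

```text
pos [0.3498 0.3043 0.0313] zang -1.901 yang -0.331 xax [ 0.054  0.013 -0.998] w 0.0855 t 9.925 F [0.6 0.1 1. ] q [-1.01  0.75  0.32  2.23 -0.94  0.23 -0.19]
delta cm (current axes) [0.92 0.09 0.65]
turn about world z -0.005 => about tool x 0.005 delta after turn [0.92 0.09 0.65]
```

View pics/w8.png

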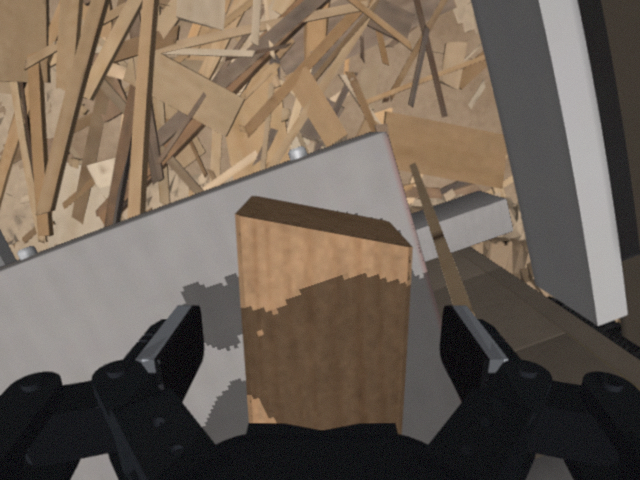

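Emit:
jog_arm(
  moves=[
    [1,[0.5,0,0.2],0],
    [1,[0.5,0,0.2],0],
    [1,[0,0,0],0],
  ],
)

```text
t: 10.35
ee_pos: [0.3495, 0.3034, 0.0247]
tcp_rot: [2.212, 1.51, 0.314]
wrist_force: [-0.7, 0.5, 1.2]
width: 0.0853
```

Run:
```python
from h import *
goto(.349,.298,.022,zdir=1.236-np.pi)
```

```text
pos [0.3495 0.3034 0.0247] zang -1.897 yang -0.328 xax [ 0.058  0.019 -0.998] w 0.0853 t 10.35 F [-0.7  0.5  1.2] q [-1.03  0.77  0.34  2.24 -1.1   0.23 -0.03]
delta cm (current axes) [0.26 0.12 0.54]
turn about world z -0.008 => about tool x 0.008 delta after turn [0.26 0.12 0.54]
```

Emit:
jog_arm(
  moves=[
    [0.5,[0,0.1,0],0],
    [0.4,[0,0,0],0],
    [0.4,[0,0,0],0],
    [0.4,[0,0,0],0],
  ],
  grip_force=50,
)

```text
t: 10.85
ee_pos: [0.3509, 0.3043, 0.0267]
tcp_rot: [2.25, 1.507, 0.351]
wrist_force: [-0.0, -0.4, -2.1]
width: 0.0588
```

Run:
```python
from h import *
goto(.349,.298,.022,zdir=1.236-np.pi)
w,cp=wristpose(); cv2.imwrite('pics/w9.png',w['image'][:,:,::-1])
```

```text
pos [0.3509 0.3043 0.0267] zang -1.898 yang -0.329 xax [ 0.059  0.022 -0.998] w 0.0588 t 10.85 F [-0.  -0.4 -2.1] q [-1.03  0.77  0.35  2.23 -1.1   0.24 -0.03]
delta cm (current axes) [ 0.44 -0.    0.67]
turn about world z -0.008 => about tool x 0.008 delta after turn [0.44 0.   0.67]
```

View pics/w9.png

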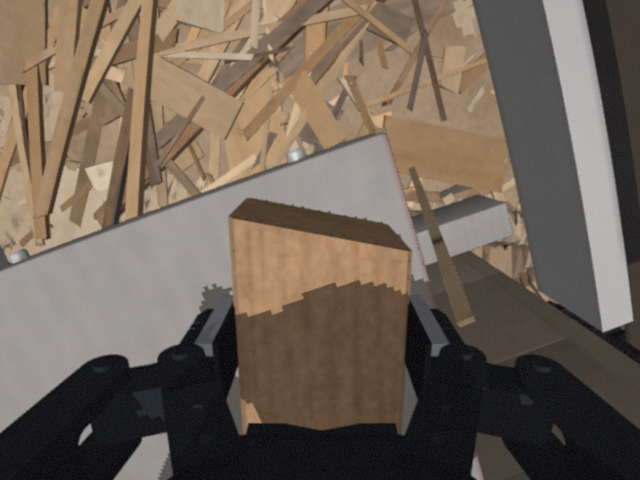

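Emit:
jog_arm(
  moves=[
    [0.4,[-1.5,0,0],0],
    [0.4,[-3,0,0],0],
    [0.4,[-4,0,0],0],
    [0.4,[-4,0,0],0],
    [0.4,[-2,0,0],0],
    [0.4,[0,0,0],0],
  ],
)

```text
t: 11.65
ee_pos: [0.3408, 0.3002, 0.174]
tcp_rot: [2.221, 1.513, 0.321]
wrist_force: [1.2, 0.5, -2.5]
width: 0.0584
```

Run:
```python
from h import *
goto(*fixT(FP,[-.065,0,.13])[0],zdir=FP[2])
w,cp=wristpose(); cv2.imwrite('pics/w10.png',w['image'][:,:,::-1])
```

```text
pos [0.3408 0.3002 0.174 ] zang -1.899 yang -0.33 xax [ 0.055  0.018 -0.998] w 0.0584 t 11.65 F [ 1.2  0.5 -2.5] q [-1.38  0.56  0.85  2.17 -0.69  0.64 -0.38]
delta cm (current axes) [ 4.47 22.24 27.55]
turn about world z 0.506 => about tool x -0.506 delta after turn [ 4.47  6.1  34.88]
```

View pics/w10.png

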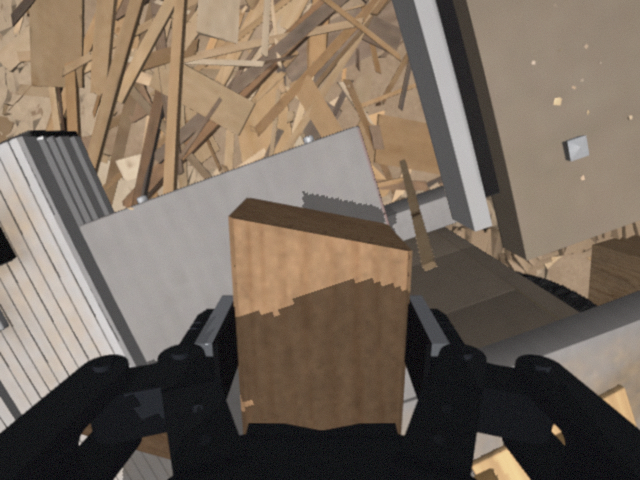

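Run:
```python
from h import *
w=snapshot('wrist');m=np.array(w['mount'])
cpt=(np.array(w['intrinsics']),np.array(w['dist']),m[:3,3],m[:3,:3])
def rt(uv,x):
    K,d,o,M=cpt;u=cv2.undistortPoints(np.array(uv,float).reshape(-1,1,2),K,d).reshape(-1,2);D=np.c_[u,np.ones(len(u))]@M.T
    return o+D*((x-o[0])/D[:,0])[:,None]
for x in(-.019,-.023): print(np.round(rt([[233,217],[409,250],[242,428],[404,428],[240,404]],x)*1000,1).tolist())
# tool axis tilt
s=get_state();print(R.from_euler('xyz',s['tcp_rot']).as_matrix().round(3))
```

```text
[[-19.0, -29.5, -42.0], [-19.0, 26.4, -31.1], [-19.0, -31.6, 38.9], [-19.0, 29.2, 39.0], [-19.0, -31.6, 28.0]]
[[-23.0, -28.6, -42.9], [-23.0, 25.4, -32.3], [-23.0, -30.6, 35.4], [-23.0, 28.2, 35.5], [-23.0, -30.6, 24.8]]
[[ 0.053  0.945 -0.322]
 [ 0.016 -0.324 -0.946]
 [-0.998  0.045 -0.033]]
```

Emit:
jog_arm(
  moves=[
    [0.4,[0,3.6,4.5],-0.169],
    [0.4,[0,2.8,5.1],-0.169],
    [0.4,[0,1.9,5.5],-0.168],
    [0.4,[0,1.0,5.6],0],
    [0.4,[0,1.0,5.6],0],
    [0.4,[0,0.5,4],0],
    [0.4,[0,0,0],0],
  ],
)

```text
t: 12.62
ee_pos: [0.4548, -0.0162, 0.1659]
tcp_rot: [1.619, 1.526, 0.248]
wrist_force: [-0.6, 0.8, -2.5]
width: 0.059
```

Run:
```python
from h import *
goto(*fixT(FP,[-.0685,0,.1])[0],zdir=FP[2])
w,cp=wristpose(); cv2.imwrite('pics/w11.png',w['image'][:,:,::-1])
F=np.array([[-125,118,8],[-125,-50,8],[53,50,70],[53,-50,70],[-115,-53,26],[-115,53,26],[0,112,76]])/1000.
print(np.round(proj('w',fixT(FP,F),cp)).tolist())
```

```text
pos [ 0.4548 -0.0162  0.1659] zang -1.371 yang 0.2 xax [ 0.044  0.011 -0.999] w 0.059 t 12.625 F [-0.6  0.8 -2.5] q [-0.42  0.5   0.57  2.16 -0.53  0.57  0.74]
delta cm (current axes) [6.61 0.37 1.37]
turn about world z -0.022 => about tool x 0.022 delta after turn [6.61 0.4  1.36]
[[480.0, 167.0], [256.0, 162.0], [392.0, 422.0], [253.0, 424.0], [249.0, 179.0], [401.0, 181.0], [489.0, 362.0]]
```

View pics/w11.png

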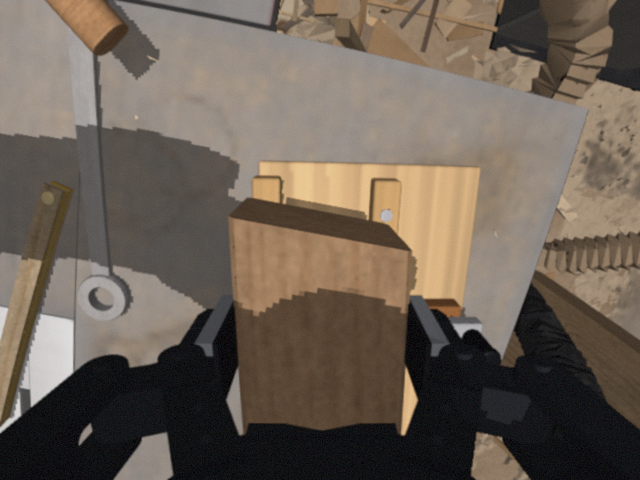

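Emit:
jog_arm(
  moves=[
    [0.4,[1.5,0.3,0.9],0.022],
    [0.4,[2.5,0.1,0.4],0],
    [0.4,[2.5,0,0],0],
    [0.4,[1.5,0,0],0],
    [0.4,[0,0,0],0],
  ],
)

```text
t: 13.3
ee_pos: [0.4589, -0.0168, 0.0794]
tcp_rot: [1.928, 1.534, 0.546]
wrist_force: [0.3, 1.1, -1.9]
width: 0.0588
```

Run:
```python
from h import *
goto(*fixT(FP,[-.0685,0,.036])[0],zdir=FP[2])
w,cp=wristpose(); cv2.imwrite('pics/w12.png',w['image'][:,:,::-1])
F=np.array([[-125,118,8],[-125,-50,8],[-115,-53,26],[-115,-33,26],[-115,33,26],[-115,53,26],[0,112,76]])/1000.
print(np.round(proj('w',fixT(FP,F),cp)).tolist())
```

```text
pos [ 0.4589 -0.0168  0.0794] zang -1.381 yang 0.189 xax [ 0.031  0.019 -0.999] w 0.0588 t 13.3 F [ 0.3  1.1 -1.9] q [-0.26  0.65  0.36  2.2  -0.71  0.37  0.89]
delta cm (current axes) [4.34 0.15 1.27]
turn about world z -0.012 => about tool x 0.012 delta after turn [4.34 0.16 1.26]
[[540.0, 180.0], [232.0, 177.0], [220.0, 201.0], [261.0, 201.0], [394.0, 202.0], [434.0, 202.0], [561.0, 459.0]]
```

View pics/w12.png

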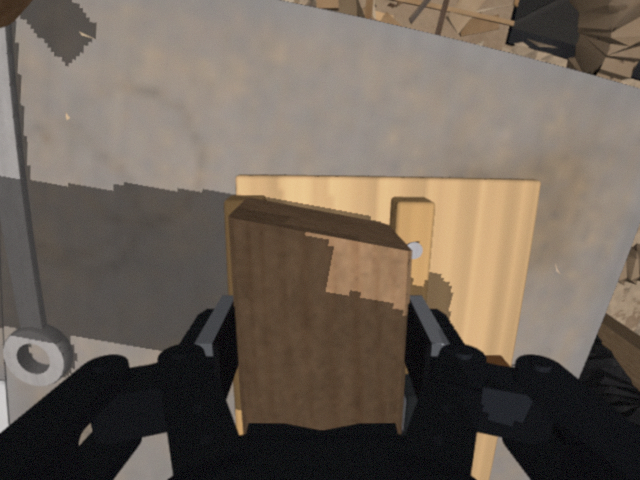

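Run:
```python
from h import *
w,cp=wristpose()
s=get_state();M=R.from_euler('xyz',s['tcp_rot']).as_matrix()
X=ray('w',[[226,198],[265,198],[392,199],[435,200],[238,177],[540,181]],[.026],cp)
X[4:]=ray('w',[[238,177],[540,181]],.008,cp)
T=(X-s['ee_pos'])@M*1000;print(np.round(T,1).tolist())
# tilt-aware: block in fixture coordinates
FT=np.array([[np.cos(FP[2]),-np.sin(FP[2])],[np.sin(FP[2]),np.cos(FP[2])]])
print('rail pts fix',np.round((X[:,:2]-FP[:2])@FT*1000,1).tolist())
# block sides at top (tool) and at bottom
for x in (-.019,.027):
  P=np.array([[x,-.0315,-.042],[x,.0285,-.031],[x,.0285,.055],[x,-.0315,.055]])@M.T+s['ee_pos']
  print(np.round((P[:,:2]-FP[:2])@FT*1000,1).tolist(),P[:,2].round(4))
print(M.round(3))
```

```text
[[53.3, -48.9, -36.5], [54.0, -29.9, -36.3], [56.3, 32.8, -35.4], [57.1, 54.6, -34.8], [71.5, -46.2, -44.4], [77.5, 118.6, -42.1]]
rail pts fix [[-116.5, -49.6], [-116.5, -30.5], [-116.3, 32.2], [-116.0, 54.0], [-124.7, -46.3], [-124.2, 118.7]]
[[-121.3, -34.9], [-110.9, 25.2], [-25.0, 26.2], [-24.3, -33.8]] [0.0989 0.101  0.1    0.0978]
[[-121.9, -33.2], [-111.5, 26.9], [-25.5, 27.9], [-24.9, -32.1]] [0.053  0.055  0.054  0.0518]
[[ 0.034  0.982  0.188]
 [ 0.018  0.187 -0.982]
 [-0.999  0.037 -0.012]]
```

Emit:
jog_arm(
  moves=[
    [0.4,[0.5,0.4,1.0],0.012],
    [0.4,[1.0,0,0],0],
    [0.4,[0.5,0,0],0],
    [0.4,[0,0,0],0],
  ],
)

```text
t: 13.9
ee_pos: [0.4679, -0.0262, 0.0605]
tcp_rot: [1.857, 1.53, 0.463]
wrist_force: [0.0, 0.3, -1.2]
width: 0.0588
```

```bash
cat > m.py <<'E'
from h import *
import sys
def blk():
    s=get_state();M=R.from_euler('xyz',s['tcp_rot']).as_matrix()
    FT=np.array([[np.cos(FP[2]),-np.sin(FP[2])],[np.sin(FP[2]),np.cos(FP[2])]])
    for x in (-.019,.027):
      P=np.array([[x,-.0315,-.042],[x,.0285,-.031],[x,.0285,.055],[x,-.0315,.055]])@M.T+s['ee_pos']
      print(np.round((P[:,:2]-FP[:2])@FT*1000,1).tolist(),P[:,2].round(4))
E
python3 - <<'E'
from m import *
blk()
goto(*fixT(FP,[-.0685,0.003,.036])[0],zdir=FP[2])
w,cp=wristpose(); cv2.imwrite('pics/w13.png',w['image'][:,:,::-1])
E
```

```text
[[-111.5, -28.1], [-100.4, 31.9], [-14.4, 31.8], [-14.5, -28.2]] [0.0787 0.0809 0.08   0.0776]
[[-112.0, -26.3], [-100.9, 33.7], [-15.0, 33.6], [-15.0, -26.4]] [0.0328 0.035  0.034  0.0317]
pos [ 0.4679 -0.0262  0.0605] zang -1.394 yang 0.177 xax [ 0.036  0.018 -0.999] w 0.0588 t 13.9 F [ 0.   0.3 -1.2] q [-0.2   0.69  0.32  2.19 -0.74  0.33  0.93]
delta cm (current axes) [ 2.44 -0.21  0.15]
turn about world z 0.001 => about tool x -0.001 delta after turn [ 2.44 -0.21  0.15]
```

View pics/w13.png

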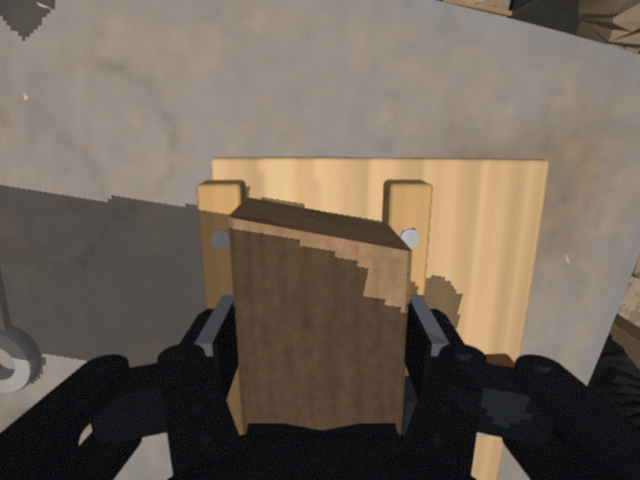

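```bash
cat >> m.py <<'E'
def chan(uv,cp):
    FT=np.array([[np.cos(FP[2]),-np.sin(FP[2])],[np.sin(FP[2]),np.cos(FP[2])]])
    X=ray('w',uv,.026,cp); print('rails',np.round((X[:,:2]-FP[:2])@FT*1000,1).tolist())
E
python3 - <<'E'
from m import *
blk()
w,cp=wristpose()
chan([[197,182],[245,182],[386,181],[433,182]],cp)
c=w['image'][150:260,180:460,::-1]; cv2.imwrite('pics/w13c.png',cv2.resize(c,None,fx=2.8,fy=2.8,interpolation=cv2.INTER_CUBIC))
E
```

```text
[[-111.5, -28.1], [-100.4, 31.9], [-14.4, 31.8], [-14.5, -28.1]] [0.0789 0.0811 0.0801 0.0778]
[[-112.0, -26.3], [-101.0, 33.7], [-15.0, 33.6], [-15.0, -26.3]] [0.0329 0.0351 0.0341 0.0318]
rails [[-116.7, -50.4], [-116.4, -29.4], [-116.5, 32.6], [-116.0, 53.8]]
```

View pics/w13c.png

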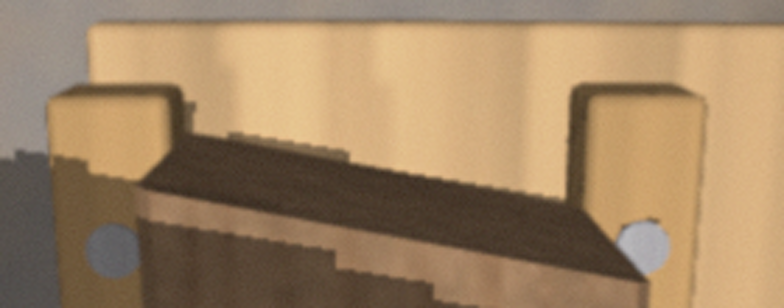

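Run:
```python
from m import *
w,cp=wristpose()
chan([[197.9,185],[240.7,184.6],[390.7,184.6],[431.8,185]],cp)
FT=np.array([[np.cos(FP[2]),-np.sin(FP[2])],[np.sin(FP[2]),np.cos(FP[2])]])
for z in(.033,.036):
  X=ray('w',[[246.8,198.2],[387.1,223.9]],z,cp);print(np.round((X[:,:2]-FP[:2])@FT*1000,1))
goto(.4679,-.0262,.035,zdir=FP[2])
```

```text
rails [[-115.3, -50.0], [-115.3, -31.3], [-114.8, 34.9], [-114.6, 53.5]]
[[-110.4  -27.9]
 [ -98.5   32.5]]
[[-110.9  -27.4]
 [ -99.3   31.9]]
pos [ 0.4681 -0.0261  0.0609] zang -1.393 yang 0.177 xax [ 0.037  0.018 -0.999] w 0.0586 t 14.05 F [-0.  -0.1 -1.1] q [-0.21  0.69  0.32  2.19 -0.74  0.33  0.93]
delta cm (current axes) [ 2.59 -0.13  0.03]
turn about world z 0.0 => about tool x -0.0 delta after turn [ 2.59 -0.13  0.03]
```

Emit:
jog_arm(
  moves=[
    [0.4,[0.8,-0.1,0],0],
    [0.4,[0.8,-0.05,0],0],
    [0.4,[0.4,0,0],0],
    [0.4,[0,0,0],0],
  ],
)

```text
t: 14.55
ee_pos: [0.4673, -0.0259, 0.0395]
tcp_rot: [1.848, 1.529, 0.454]
wrist_force: [0.1, 1.0, -2.5]
width: 0.0589
```

```bash
sed -i 's/^FP=.*/FP=np.array([.4780,-.0952,-1.393])/' h.py
python3 - <<'E'
from m import *
blk()
goto(*fixT(FP,[-.0685,0,.035])[0],zdir=FP[2])
w,cp=wristpose(); cv2.imwrite('pics/w14.png',w['image'][:,:,::-1])
c=w['image'][130:270,160:480,::-1]; cv2.imwrite('pics/w14c.png',cv2.resize(c,None,fx=2.5,fy=2.5,interpolation=cv2.INTER_CUBIC))
E
```

```text
[[-111.9, -30.5], [-100.9, 29.5], [-14.9, 29.5], [-14.9, -30.5]] [0.0577 0.06   0.059  0.0566]
[[-112.4, -28.6], [-101.4, 31.3], [-15.4, 31.3], [-15.4, -28.7]] [0.0118 0.014  0.0131 0.0107]
pos [ 0.4673 -0.0259  0.0395] zang -1.393 yang 0.177 xax [ 0.037  0.018 -0.999] w 0.0589 t 14.55 F [ 0.1  1.  -2.5] q [-0.17  0.73  0.26  2.2  -0.8   0.27  0.98]
delta cm (current axes) [ 0.44 -0.19  0.17]
turn about world z 0.0 => about tool x -0.0 delta after turn [ 0.44 -0.19  0.17]
```

View pics/w14c.png

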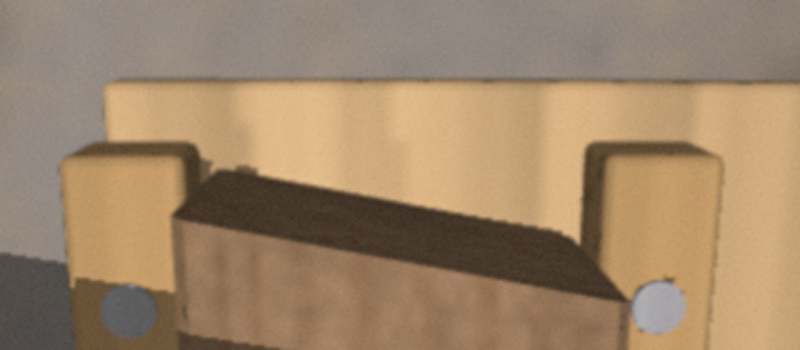

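Emit:
jog_arm(
  moves=[
    [0.4,[0.3,-0.05,0],0],
    [0.4,[0.1,0,0],0],
    [0.9,[0,0,0],0],
    [0.9,[0,0,0],0],
    [0.9,[-1,0,0],0],
    [0.9,[-3,0,0],0],
    [0.9,[-4,0,-2],0],
    [0.9,[-2,0,-3],0],
    [0.9,[0,0,0],0],
  ],
)

```text
t: 15.72
ee_pos: [0.4552, 0.0221, 0.1421]
tcp_rot: [1.833, 1.526, 0.437]
wrist_force: [0.5, 0.2, -0.1]
width: 0.0767
```

Run:
```python
from m import *
w,cp=wristpose(); cv2.imwrite('pics/w15.png',w['image'][:,:,::-1])
goto(*fixT(FP,[-.14,0,.03])[0],zdir=FP[2])
```

```text
pos [0.4554 0.0206 0.1417] zang -1.398 yang 0.173 xax [ 0.041  0.018 -0.999] w 0.077 t 15.775 F [ 0.3 -0.8  0.3] q [-0.49  0.55  0.57  2.18 -0.64  0.53  0.74]
delta cm (current axes) [11.19 -0.32 -2.08]
turn about world z 0.005 => about tool x -0.005 delta after turn [11.19 -0.31 -2.08]
```

View pics/w15.png

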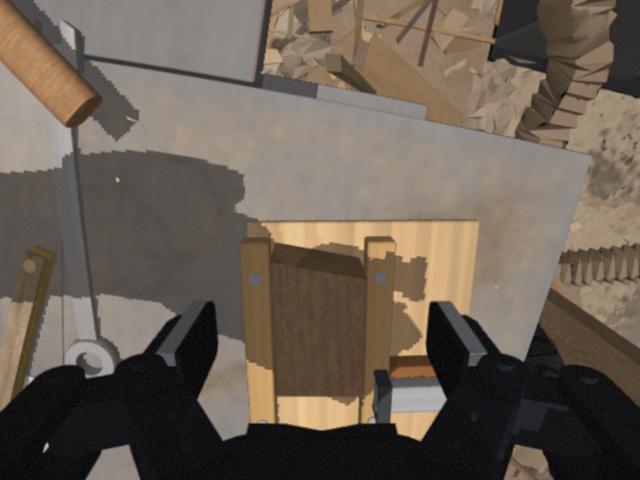

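Emit:
jog_arm(
  moves=[
    [0,[1,0.3,-2.3],0],
    [0,[3,0,0],0],
    [0,[3,0,0],0],
    [0,[2,0,0],0],
    [0,[0,0,0],0],
  ],
)

```text
t: 16.4
ee_pos: [0.4593, 0.0408, 0.0494]
tcp_rot: [1.745, 1.525, 0.34]
wrist_force: [-0.5, 0.1, 0.2]
width: -0.0003
```

Run:
```python
from m import *
goto(*fixT(FP,[-.14,.006,.03])[0],zdir=FP[2])
w,cp=wristpose(); cv2.imwrite('pics/w16.png',w['image'][:,:,::-1])
```

```text
pos [0.4593 0.0408 0.0494] zang -1.404 yang 0.166 xax [ 0.043  0.015 -0.999] w -0.0003 t 16.4 F [-0.5  0.1  0.2] q [-0.36  0.71  0.32  2.22 -0.86  0.28  0.88]
delta cm (current axes) [ 1.94 -0.06 -0.27]
turn about world z 0.011 => about tool x -0.011 delta after turn [ 1.94 -0.06 -0.27]
```

View pics/w16.png

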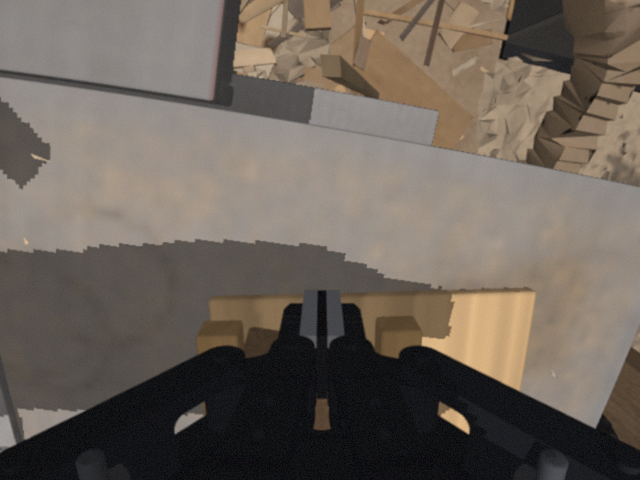

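Emit:
jog_arm(
  moves=[
    [0,[1.7,0,0],-0.011],
    [0,[0,0,0.8],0],
    [0,[0,0,1.2],0],
    [0,[0,0,1.5],0],
    [0,[0,0,1.5],0],
    [0,[0,0,0],0],
  ],
)

```text
t: 17.2
ee_pos: [0.4725, -0.0147, 0.0365]
tcp_rot: [1.645, 1.519, 0.247]
wrist_force: [-0.0, 0.6, -0.7]
width: 0.0002
```

Run:
```python
from m import *
goto(*fixT(FP,[0,.006,.03])[0],zdir=FP[2])
w,cp=wristpose(); cv2.imwrite('pics/w17.png',w['image'][:,:,::-1])
save('top','top17.png')
im=cv2.imread('pics/top17.png');cv2.imwrite('pics/top17c.png',cv2.resize(im[170:260,235:365],None,fx=5,fy=5,interpolation=cv2.INTER_CUBIC))
```

```text
pos [ 0.4725 -0.0147  0.0365] zang -1.397 yang 0.173 xax [ 0.051  0.013 -0.999] w 0.0002 t 17.2 F [-0.   0.6 -0.7] q [-0.21  0.74  0.28  2.2  -0.88  0.26  1.03]
delta cm (current axes) [ 0.6  -0.28  8.02]
turn about world z 0.004 => about tool x -0.004 delta after turn [ 0.6  -0.31  8.02]
```

View pics/top17c.png

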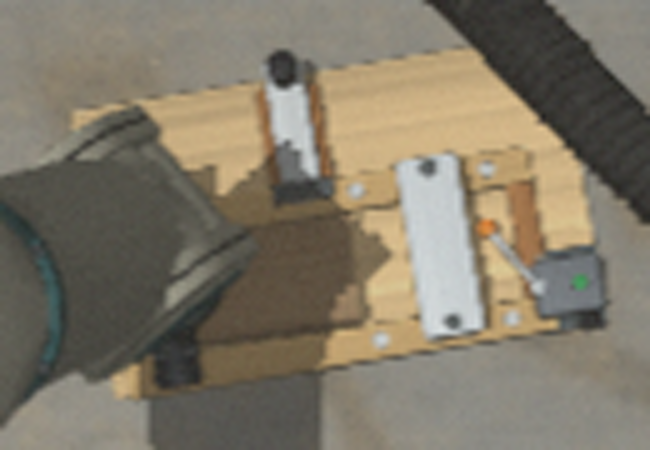

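View pics/w17.png

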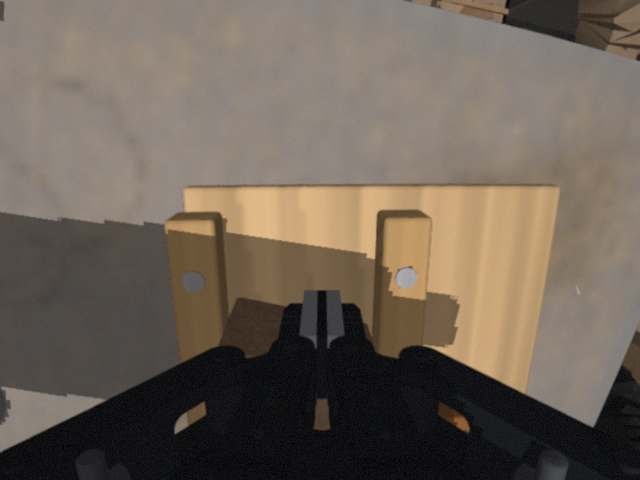

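Emit:
jog_arm(
  moves=[
    [0,[0.3,-0.15,1.2],0],
    [0,[0.2,-0.15,1.4],0],
    [0,[0,0,1.4],0],
    [0,[0,0,1.4],0],
    [0,[0,0,0.8],0],
    [0,[0,0,0],0],
  ],
)

```text
t: 18.05
ee_pos: [0.4804, -0.0773, 0.0301]
tcp_rot: [1.717, 1.52, 0.323]
wrist_force: [0.7, -0.5, -0.7]
width: -0.0002
```

Run:
```python
from m import *
goto(*fixT(FP,[0.011,.006,.03])[0],zdir=FP[2])
save('top','top18.png')
im=cv2.imread('pics/top18.png');cv2.imwrite('pics/top18c.png',cv2.resize(im[170:260,235:365],None,fx=5,fy=5,interpolation=cv2.INTER_CUBIC))
```

```text
pos [ 0.4804 -0.0773  0.0301] zang -1.394 yang 0.177 xax [ 0.048  0.016 -0.999] w -0.0002 t 18.05 F [ 0.7 -0.5 -0.7] q [-0.07  0.76  0.28  2.16 -0.85  0.29  1.14]
delta cm (current axes) [-0.01  0.05  2.82]
turn about world z 0.001 => about tool x -0.001 delta after turn [-0.01  0.05  2.82]
```

View pics/top18c.png

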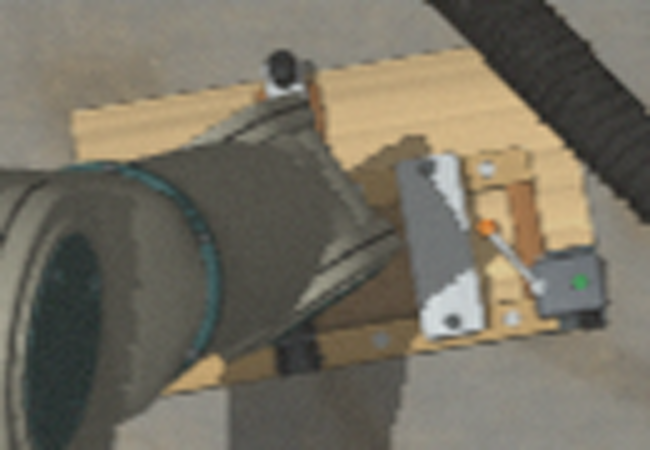

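Emit:
jog_arm(
  moves=[
    [0,[0,0,0.8],0],
    [0,[0,0,0.8],0],
    [0,[0,0,0.4],0],
    [0,[0,0,0],0],
  ],
)

```text
t: 18.6
ee_pos: [0.4836, -0.0963, 0.0298]
tcp_rot: [1.762, 1.52, 0.37]
wrist_force: [0.1, 1.2, 0.9]
width: -0.0001
```

Run:
```python
from m import *
goto(*fixT(FP,[0.011,.006,.03])[0],zdir=FP[2])
save('top','top19.png')
im=cv2.imread('pics/top19.png');cv2.imwrite('pics/top19c.png',cv2.resize(im[185:250,300:370],None,fx=9,fy=9,interpolation=cv2.INTER_CUBIC))
```

```text
pos [ 0.4836 -0.0963  0.0298] zang -1.391 yang 0.179 xax [ 0.047  0.018 -0.999] w -0.0001 t 18.6 F [0.1 1.2 0.9] q [-0.04  0.77  0.29  2.14 -0.84  0.31  1.16]
delta cm (current axes) [-0.03  0.07  0.9 ]
turn about world z -0.002 => about tool x 0.002 delta after turn [-0.03  0.07  0.89]
```

View pics/top19c.png

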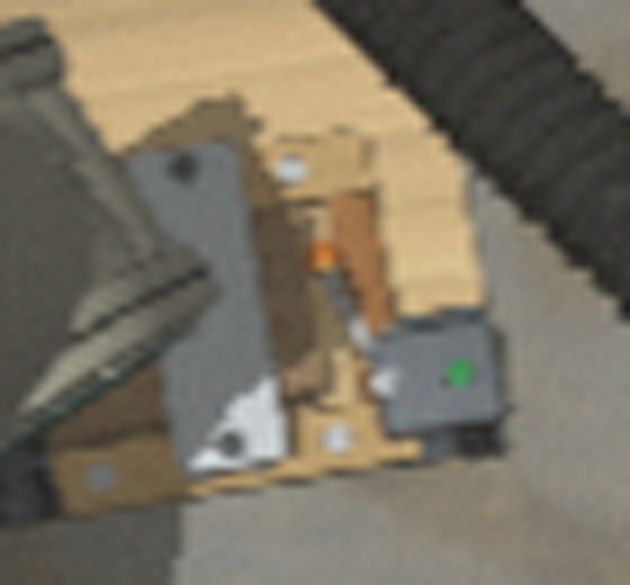

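Emit:
jog_arm(
  moves=[
    [0,[0,0,0.4],0],
    [0,[0,0,0.3],0],
    [0,[0,0,0],0],
  ],
)

```text
t: 19.02
ee_pos: [0.4846, -0.1027, 0.0297]
tcp_rot: [1.784, 1.52, 0.394]
wrist_force: [-0.2, 0.5, 1.2]
width: -0.0001
```

Emit:
jog_arm(
  moves=[
    [0,[0,0,0.2],0],
    [0,[0,0,0],0],
  ],
)

```text
t: 19.27
ee_pos: [0.485, -0.1047, 0.0296]
tcp_rot: [1.785, 1.52, 0.395]
wrist_force: [-0.8, 1.1, 0.0]
width: -0.0
```

Run:
```python
from m import *
goto(*fixT(FP,[0.011,.006,.03])[0],zdir=FP[2])
save('top','top20.png')
im=cv2.imread('pics/top20.png');cv2.imwrite('pics/top20c.png',cv2.resize(im[185:250,300:370],None,fx=9,fy=9,interpolation=cv2.INTER_CUBIC))
```

```text
pos [ 0.485  -0.1047  0.0296] zang -1.39 yang 0.181 xax [ 0.046  0.019 -0.999] w -0.0 t 19.275 F [-0.8  1.1  0. ] q [-0.02  0.77  0.29  2.13 -0.83  0.32  1.17]
delta cm (current axes) [-0.03  0.08  0.04]
turn about world z -0.003 => about tool x 0.003 delta after turn [-0.03  0.08  0.04]
```

View pics/top20c.png

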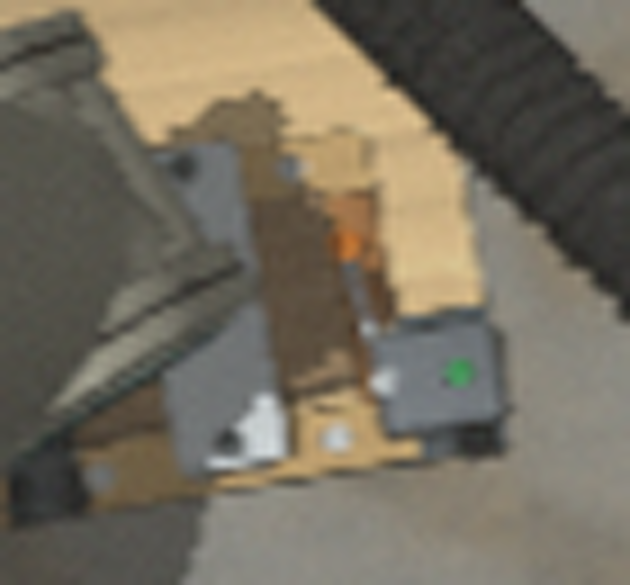

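Lever is now pressed well in (roller near (348,243) in the crop); a few mm remain. I'll push until contact force.

Emit:
jog_arm(
  moves=[
    [0,[0,0,0.2],0],
    [0,[0,0,0],0],
  ],
)

```text
t: 19.58
ee_pos: [0.4853, -0.1066, 0.0296]
tcp_rot: [1.788, 1.52, 0.398]
wrist_force: [0.3, 2.2, 0.6]
width: -0.0001
```

Emit:
jog_arm(
  moves=[
    [0,[0,0,0.2],0],
    [0,[0,0,0],0],
  ],
)

```text
t: 19.82
ee_pos: [0.4856, -0.1079, 0.0296]
tcp_rot: [1.816, 1.52, 0.427]
wrist_force: [-0.4, 3.2, 1.8]
width: -0.0002
```

Emit:
jog_arm(
  moves=[
    [0,[0,0,0.2],0],
    [0,[0,0,0],0],
  ],
)

```text
t: 20.08
ee_pos: [0.4856, -0.1078, 0.0296]
tcp_rot: [1.889, 1.52, 0.501]
wrist_force: [0.3, 1.0, 2.2]
width: 0.0002
```

Run:
```python
from m import *
goto(*fixT(FP,[0.011,.006,.03])[0],zdir=FP[2])
save('top','top21.png')
im=cv2.imread('pics/top21.png');cv2.imwrite('pics/top21c.png',cv2.resize(im[185:250,300:370],None,fx=9,fy=9,interpolation=cv2.INTER_CUBIC))
```

```text
pos [ 0.4856 -0.1078  0.0296] zang -1.387 yang 0.183 xax [ 0.045  0.024 -0.999] w 0.0002 t 20.075 F [0.3 1.  2.2] q [-0.01  0.77  0.29  2.13 -0.82  0.33  1.17]
delta cm (current axes) [-0.03  0.08 -0.27]
turn about world z -0.006 => about tool x 0.006 delta after turn [-0.03  0.08 -0.27]
```

View pics/top21c.png

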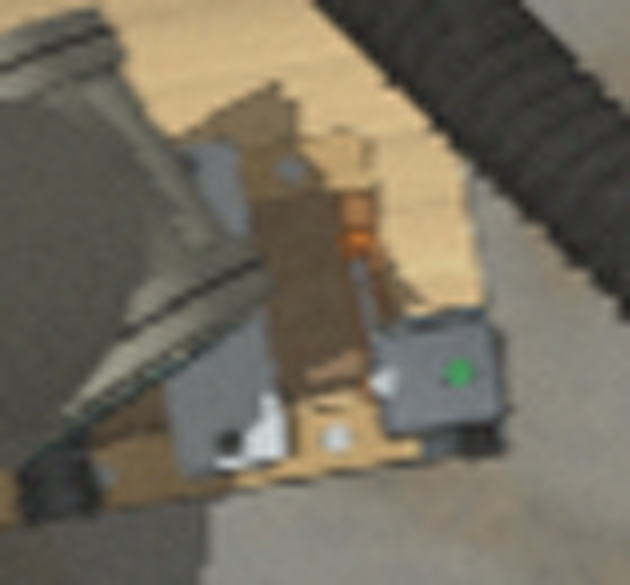

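Emit:
jog_arm(
  moves=[
    [0,[0,0,-1],0],
    [0,[-3,0,-1],0],
    [0.3,[-4,0,-0.5],0],
    [0.6,[-4,0,0],0],
    [0.6,[0,0,0],0],
  ],
)

```text
t: 20.75
ee_pos: [0.4765, -0.0879, 0.1421]
tcp_rot: [1.73, 1.521, 0.339]
wrist_force: [0.2, -0.5, 0.6]
width: 0.0508
```

Run:
```python
from m import *
w,cp=wristpose(); cv2.imwrite('pics/w22.png',w['image'][:,:,::-1])
goto(*fixT(FP,[0,.112,.13])[0],zdir=FP[2])
```

```text
pos [ 0.4756 -0.0873  0.1408] zang -1.391 yang 0.179 xax [ 0.045  0.018 -0.999] w 0.0513 t 20.8 F [-0.4  0.2 -0.5] q [-0.25  0.59  0.57  2.11 -0.64  0.58  0.97]
delta cm (current axes) [ 1.61 11.23  0.85]
turn about world z -0.002 => about tool x 0.002 delta after turn [ 1.61 11.23  0.83]
```

View pics/w22.png

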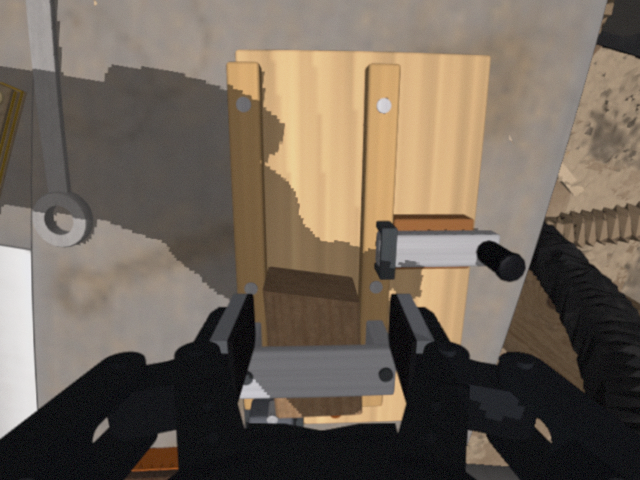

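Emit:
jog_arm(
  moves=[
    [0.6,[0,4,0.3],0],
    [0.6,[0,4,0.3],0],
    [0.6,[0,3.2,0.2],0],
    [0.6,[1.5,0,0],0],
    [0.6,[0,0,0],0],
  ],
)

```text
t: 21.42
ee_pos: [0.5867, -0.074, 0.1236]
tcp_rot: [1.864, 1.53, 0.47]
wrist_force: [-0.5, 0.0, -0.0]
width: 0.0511
```

Run:
```python
from m import *
w,cp=wristpose(); cv2.imwrite('pics/w23.png',w['image'][:,:,::-1])
k=fixT(FP,[0,.112,.076])[0]; print(proj('w',k,cp))
goto(k[0],k[1],.053,zdir=FP[2])
```

```text
[[323.40464141 274.62859713]]
pos [ 0.5874 -0.0743  0.1244] zang -1.394 yang 0.177 xax [ 0.038  0.018 -0.999] w 0.051 t 21.475 F [ 1.3 -0.1  0.3] q [-0.27  0.74  0.59  1.83 -0.64  0.73  0.85]
delta cm (current axes) [ 7.13 -0.22  0.21]
turn about world z 0.001 => about tool x -0.001 delta after turn [ 7.13 -0.22  0.2 ]
```

View pics/w23.png

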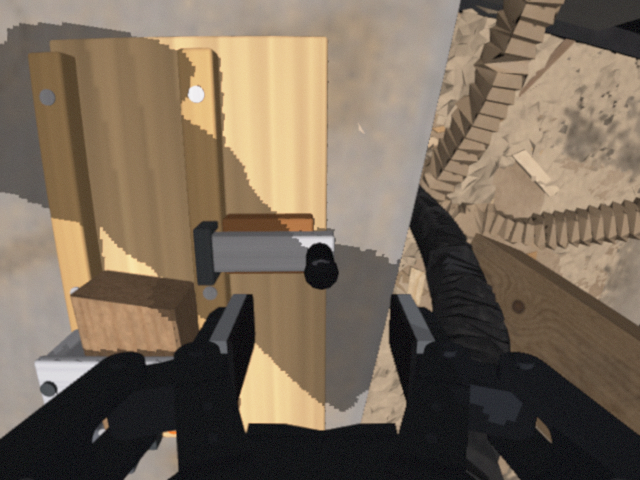

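Emit:
jog_arm(
  moves=[
    [0.6,[2.2,-0.1,0.1],0],
    [0.6,[2.2,0,0.1],0],
    [0.6,[1.6,0,0],0],
    [0.6,[0.9,0,0],0],
    [0.6,[0,0,0],0],
  ],
)

```text
t: 22.1
ee_pos: [0.5867, -0.0767, 0.054]
tcp_rot: [1.851, 1.53, 0.453]
wrist_force: [-0.0, -0.4, -0.6]
width: 0.0514
```

Run:
```python
from m import *
w,cp=wristpose(); cv2.imwrite('pics/w24.png',w['image'][:,:,::-1])
goto(.5896,-.0764,.053,zdir=FP[2])
```

```text
pos [ 0.587  -0.0769  0.0544] zang -1.398 yang 0.173 xax [ 0.038  0.018 -0.999] w 0.0514 t 22.15 F [-0.6  0.6  0.4] q [-0.21  0.84  0.49  1.86 -0.72  0.6   0.93]
delta cm (current axes) [0.15 0.26 0.  ]
turn about world z 0.005 => about tool x -0.005 delta after turn [0.15 0.26 0.  ]
```

View pics/w24.png

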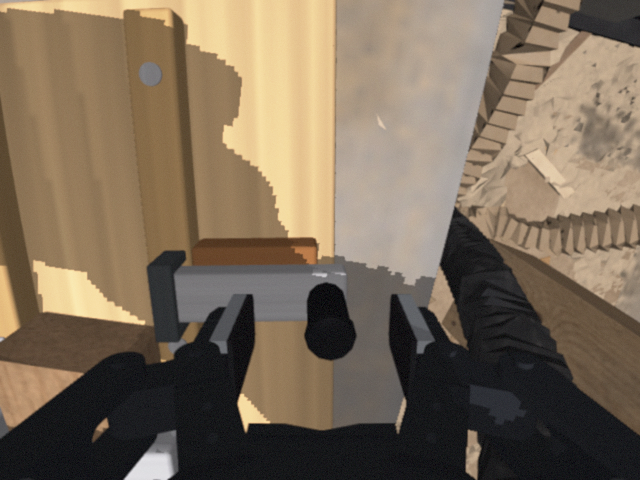

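Knob stands between the fingers; grip and draw it shut.

Emit:
jog_arm(
  moves=[
    [0.5,[0,0.25,0],0],
    [0.15,[0,0,0],0],
    [0,[0,0,0],0],
    [0,[0,0,0],0],
    [0,[0,0,0],0],
  ],
  grip_force=25,
)

```text
t: 22.78
ee_pos: [0.5897, -0.0767, 0.056]
tcp_rot: [1.818, 1.528, 0.42]
wrist_force: [-1.0, -0.7, -0.2]
width: 0.0166
```

Emit:
jog_arm(
  moves=[
    [0,[0,-1.2,0],0],
    [0,[0,-1.2,0],0],
    [0,[0,-1.0,0],0],
    [0,[0,-0.8,0],0],
    [0,[0,0,0],0],
  ],
)

```text
t: 23.4
ee_pos: [0.5475, -0.0841, 0.0559]
tcp_rot: [1.789, 1.523, 0.391]
wrist_force: [-1.1, 0.2, 3.7]
width: 0.0165
```

Emit:
jog_arm(
  moves=[
    [0,[0,-0.3,0],0],
    [0,[0,-0.2,0],0],
    [0,[0,-0.2,0],0],
  ],
)

```text
t: 23.78
ee_pos: [0.5443, -0.0847, 0.0561]
tcp_rot: [1.731, 1.518, 0.335]
wrist_force: [6.2, 1.9, 0.7]
width: 0.0165
```

Run:
```python
from m import *
goto(.543,-.085,.053,zdir=FP[2])
```

```text
pos [ 0.5443 -0.0847  0.0561] zang -1.396 yang 0.174 xax [ 0.05   0.017 -0.999] w 0.0165 t 23.775 F [6.2 1.9 0.7] q [-0.17  0.78  0.45  1.99 -0.76  0.5   1.01]
delta cm (current axes) [ 0.3  -0.15  0.01]
turn about world z 0.003 => about tool x -0.003 delta after turn [ 0.3  -0.15  0.01]
```

Emit:
jog_arm(
  moves=[
    [0.4,[0,0,0],0],
    [0.5,[0,0,0],0],
    [0.5,[-2,0,0],0],
    [0.5,[-4,0,0],0],
    [0.5,[-4,-1,-1],0],
    [0.5,[-4,-2,-2],0],
    [0.5,[0,0,0],0],
  ],
)

```text
t: 24.65
ee_pos: [0.4962, -0.0637, 0.1946]
tcp_rot: [1.834, 1.531, 0.434]
wrist_force: [0.6, 0.4, -0.4]
width: 0.0428
```

Run:
```python
from m import *
w,cp=wristpose(); cv2.imwrite('pics/w25.png',w['image'][:,:,::-1])
goto(.543,-.085,.053,zdir=FP[2])
P=fixT(FP,np.array([[0,.066,.076],[-.011,-.005,.042],[.011,-.005,.042],[0,.07,.076],[.014,-.03,.054]]));print(proj('w',P,cp).round(1).tolist())
```

```text
pos [ 0.4966 -0.064   0.1935] zang -1.399 yang 0.171 xax [ 0.035  0.016 -0.999] w 0.0426 t 24.7 F [ 0.5 -0.6  0.2] q [-0.38  0.54  0.69  2.01 -0.55  0.74  0.82]
delta cm (current axes) [14.17  3.68  3.  ]
turn about world z 0.006 => about tool x -0.006 delta after turn [14.17  3.66  3.02]
[[378.8, 272.9], [278.4, 245.6], [279.4, 272.9], [384.5, 272.7], [245.1, 282.8]]
```

View pics/w25.png

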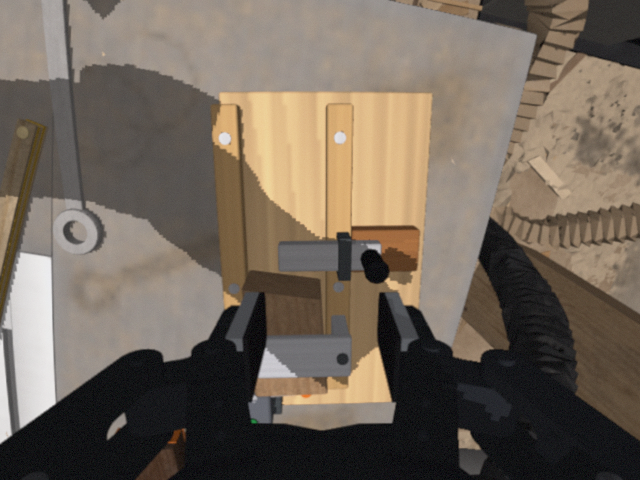

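Emit:
jog_arm(
  moves=[
    [0.5,[0,-2,-5],0],
    [0.5,[0,-2,-5],0],
    [0.5,[0,-2,-5],0],
    [0.5,[0,-2,-5],0],
    [0.5,[0,0,0],0],
  ],
)

```text
t: 25.32
ee_pos: [0.3816, 0.1215, 0.1864]
tcp_rot: [1.623, 1.54, 0.221]
wrist_force: [0.7, -0.3, 0.0]
width: 0.0429
```

Run:
```python
from m import *
save('top','top26.png')
im=cv2.imread('pics/top26.png');cv2.imwrite('pics/top26c.png',cv2.resize(im[170:260,235:370],None,fx=5.8,fy=5.8,interpolation=cv2.INTER_CUBIC))
a=cv2.imread('pics/top0.png').astype(int)
for n,s in(('push',np.s_[175:220,425:500]),('sand',np.s_[240:280,365:420])): print(n,np.abs(im[s].astype(int)-a[s]).mean())
# block front edge in crop; check lever
P=fixT(FP,np.array([[.115,.03,.054],[.115,-.03,.054],[.108,.03,.054],[.108,-.03,.054]]));print(((proj('top',P)-[235,170])*5.8).round(0).tolist())
```

```text
push 4.9755061728395065
sand 3.7336363636363634
[[588.0, 205.0], [609.0, 328.0], [573.0, 208.0], [595.0, 330.0]]
```

View pics/top26c.png

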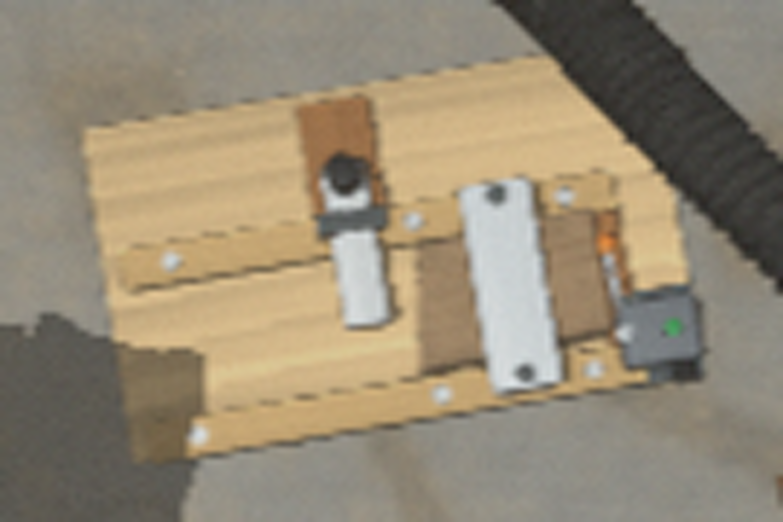

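Run:
```python
from h import *
print(workorder.close_job())
```

```text
the job is handed in; nothing more can be done
None
```

I loaded the block as asked and handed the job in with about 25 s on the clock, against the 72 s limit.

- **Bolt open:** I drew it 46 mm, until it came up against its end.
- **Block:** I laid it flat in the mouth of the channel, then pushed it along under the bridge with closed fingers until it would go no further. The lever was swung well in.
- **Bolt shut:** I slid it 46 mm back until it met resistance.

**Last checks:**
- The final top view puts the block's front edge at about x 115 mm, against the end stop.
- The orange roller is pushed in, and the bolt's nose lies across the channel behind the block.
- The areas around the push block and the sanding block look the same as at the start, apart from slight image noise.
- The wrist force never read above about 7 N at the end of any move.

**Irregularities:**
- The block's rear end is cut slightly slanted, so I put the square end towards the lever.
- While I picked up the block, joints 5 and 6 sat at the edge of their range and the tool leaned about 3°. The block still went in flat.
- My first estimate of the fixture's position was about 2 mm off sideways. I corrected it from the wrist camera before placing the block.

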